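Set the unloader cap on the service bench

ROBOT

A 6-joint arm with a two-finger parallel gripper is mounted at the origin on the work surface. World frame = base frame: x ahead of the robot, y to its left, z up, the work surface at z = 0. Lengths are in m, angles in degrees, forces in N, time in s.
With the tool pointing down it reaches from about 0.35 to 0.875 m from the base axis. Payload 4.2 kg.
Tool frame: the origin (TCP) lies on the centre line of the jaws, within the pads' length; the fingertips stand 19 mm ahead of it and the grasp point (between the pads) is the TCP; x points along the fingers, y is the direction in which the jaws open and shut, and the axes are right-handed (so a half turn about x gives the same grasp; the last joint's range is limited). The gripper opens to 87 mm and grips with 3 to 60 N. Pads are 19 mm wide; open, the fingers measure 117 mm over their backs; the gripper's body (75 mm by 190 mm) begins 51 mm behind the grasp point.
Start: joints at [-56.402, 22.042, 0.453, 0, -68.411, -14.817], TCP at [0.201, -0.592, 0.212] pointing down, gripper open.
Joint ranges: [-179.83, 179.83], [-69.29, 118.12], [-61.27, 80.66], [-181.25, 117.63], [-171.15, -9.14], [-177.46, 177.46]. Speed limits (degrees/s): [159.86, 159.86, 180, 180, 180, 180].

INTERFACE

Orientations are given as a 3x3 rotation matrix whose columns are the frame's x, y, z axes.
In Python, from station import r, viewer, job, spotter gives the robot as it stands.
- The arm moves only by the tool play_rows, never from a script. Its argument "commands" is a list of rows, each an object of numbers: "fingers": the gripper command: -1 is fully open, 1 is shut, values between are in proportion; "tx", "ty", "tz": the shift along the tool's x, y, z normalised to -1 to 1, where 1 is 750 mm; "ax", "ay", "az": the turn, a rotation vector about the tool's x, y, z normalised to -1 to 1, where 1 is pi rad. In form: [{"fingers": .., "tx": .., "ty": .., "tz": .., "ax": .., "ay": .., "az": ..}, ...]. A call has 1 to 5 rows; each row is the pose to reach, as a shift and turn from the pose commanded when the call began, along the tool's axes at that moment, turning the shorter way round; what a row does not reach only later rows make up. A row lasts 1/12 s, in which the tool goes at most 41.7 mm and 7.16 degrees, less where a joint would pass 70% of its speed; a pose out of reach is approached as far as the arm can. A call with a number of a shift or a turn outside -1 to 1 is refused whole. A call with a gripper value outside its range is refused whole. The fingers move at their own pace and stop on an object; the grip force is fixed at half the most. Time passes only in rows, so rows that repeat a pose let the fingers close. It gives the time, the measured TCP pose, the force and the opening at its end, in the units of the state.
- r.sense(): the state, without advancing time (a new reading comes with each control period).
- viewer.capture(name): name is "side" or "top" or "wrist"; returns a dict with "image" (400x640x3 uint8, red, green, blue), "fx", "fy", "cx", "cy" (pixels), "R" (3x3) and "t" (3): a world point X has camera coordinates R X + t; the wrist camera has in their place "mount" (4x4, takes a point from camera to tool coordinates, whose origin is the TCP and whose axes are the tool frame's). Camera axes: x right, y down, z forward; pixel columns grow to the right and rows downward; lengths in m; the calibration is good to about 2 mm. A picture is of the moment at which its call begins: read the wrist's pose just before it. There is no depth.
- job.finish_job(): hands the job in, once; it reports no verdict.
Trained networks look in a picture, given as the dict that the camera call returned (one of the last four; its "shot" number tells which), for a name from the list of things; names that differ only in an ending like _2 or _b are one class to them, and where a whole thing is asked for, a point or a joint stands for the part that bears it (a point fixed in the world has none). Each returns a list of dicts, best first, with "score" (0 to 1); they miss things now and then, are a little off and sometimes report something else, mostly with a low value. They report only what shows in the picture. A call takes as long as a camera call. They do not tell look-alikes from the thing itself.
- spotter.find_in(name, picture): "uv" ([column, row] in pixels, amid what is visible of it).
- spotter.silhouettes(name, picture): "region" (400x640 bool, what is visible of it) and "uv" ([column, row] in pixels, amid what is visible of it).
The state is a dict: "time_s": time; "joints": joint angles; "joint_velocities": joint speeds; "effort": joint torques, N m; "tcp_pos": TCP position; "ee_rot": TCP orientation; "wrist_force": force on the tool from outside, world axes, zero at the start; "moment": the same for the moment, N m; "gripper_width": opening from 0.0 (shut) to 1.0 (fully open).
Only numpy, scipy, OpenCV 4.12 (cv2) and the standard library are available. Lean on these libraries where they do the work, as an engineer would, in place of code of your own. Each camera call takes 0.05 s, during which the arm holds its last target. There are 200 camera calls.

TASK

Slide the unloader valve into the holding block, its flange along the slot and under both lips, until it is fully home against the end stop. Then screw its knurled cap down (clockwise from above) until it bottoms out, back it off a quarter turn, and finish with the cap still gripped there and kept still, valve home in the block, so that I can tighten the lock nut: do not let go. Leave the other things on the bench where they are.

Things in the scene. Friction and masses are not known exactly. Their poses are not given: they have to be found in the camera images.
- valve: Loose brass unloader valve, about 0.6 kg, upright; z up, origin: centre of the flange's underside. Flange 76 mm along its x, 64 along its y, 8 thick; round body 40 across from 8 to 52 mm up (shoulder), then the cap. Spindle on the axis to 106 mm up, with a 19 mm lock nut at 94 to 102. Hose barb along -x, 34 mm up, 16 thick, ends 50 mm from the axis. It may go in with the barb to either end.
- cap: The valve's knurled steel screw cap, already started on its thread: a cylinder 48 mm across, 34 high, on the valve's axis. Origin: centre of its underside, on the shoulder when bottomed out; right-hand thread, 3 mm rise a turn, cannot come off. It turns with light friction (0.08 N m), so the valve can be carried by it. Two small holes in its top, 30 mm apart, show its angle.
- cap_grip (a point): Point on the cap's axis, 19 mm above the cap's underside: a good height to grip. Below it the body is narrower than the cap, so fingertips can reach down past the cap on all sides to 5 mm below it.
- cap_turn (a joint): Angle (rad) by which the cap is unscrewed: 0 = bottomed out (hard stop), grows anticlockwise from above, 1.57 = a quarter turn backed off. At the start 2.5 to 5.0.
- block: Aluminium holding block, fixed. Origin: centre of its underside. Base plate 220 mm along x, 130 along y, 8 thick. Slot along x, mouth at -x, end stop's face at x = +85. Rails from x = -5 to +85: 67 mm between their walls; steel lips overhang the slot 10.5 mm above the plate (2.5 above the flange), 48 mm apart, 7 thick (top 25.5 above the bench). Wings flare the mouth from x = -35 to -5.
- block_entry (a point): Point on the top of the plate, on the slot's centre line, on the bare apron before the mouth: the valve can be set down or held with its origin here, clear of the wings, its x along the slot (either way round). Axes as block.
- block_home (a point): Point on the top of the block's plate, 117 mm further along the slot: the valve is fully home, flange against the end stop, when its origin is here. Axes as block.
- strainer: Bystander: small inlet strainer with a clear bowl, 40 mm across, 49 mm high, between the other things. Origin under its centre.
- gauge: Bystander: round pressure gauge lying on its back, 62 mm across, 27 mm high. Origin under its centre.
- grease_tin: Bystander: tin, 84 mm across, 75 mm high. Origin under its centre.
- screwdriver: Bystander: screwdriver with black handle, 210 mm long, lying. Origin under its middle.
- spanner: Bystander: adjustable spanner, 180 mm long, 12 mm high, lying. Origin under its middle.
- coupling: Bystander: knurled brass hose coupling, 37 mm across, 50 mm high. Origin under its centre.
- sprayer: Bystander: white trigger spray bottle, 80 mm across, 216 mm high. Origin under its centre.
Things that resemble listed ones, but are neither listed nor needed, are in the scene too. Leave any blue or green look-alike of the valve alone.

How it is judged:
By the outcome, as a careful person would: the job done as asked, in the order asked, and still so for the second after the job is handed in, while the arm keeps its last pose, push and grip.
It also fails if it takes over 72 s, if anything falls off the work surface, if the arm or the gripper's body presses on something with over 40 N, if the wrist force passes 120 N, or if a joint passes its speed limit or range.

## Working session

There is one attempt and no reset: what is moved stays moved. The work goes in short steps, Python scripts to look and compute and a tool call to move; the robot and the scene stay as the last step left them, time stands still between calls to the robot, and variables do not carry over. Pictures are saved under pics/ and viewed, about 8 in all and at most 12, crops included, and the job is handed in when it is done.

Besides the shell and the picture viewer there is one more tool, called after "Emit:" by a JSON object that holds its "method" and its "body", one argument or row to a line. play_rows: Moves the arm, as the interface text tells. Its arguments: {"type":"object","properties":{"commands":{"type":"array"}},"required":["commands"]}

```bash
mkdir -p pics; ls
cat > h.py <<'E'
import numpy as np, cv2
from station import r, viewer, job, spotter
def save(p,n): cv2.imwrite('pics/'+n+'.png', np.ascontiguousarray(p['image'][:,:,::-1]))
def ray(p,uv,s=None):
    d=np.array([(uv[0]-p['cx'])/p['fx'],(uv[1]-p['cy'])/p['fy'],1.])
    if 'R' in p:
        R=np.array(p['R']);return -R.T@np.array(p['t']),R.T@d
    M=np.array(p['mount']);Rw=np.array(s['ee_rot'])
    return Rw@M[:3,3]+np.array(s['tcp_pos']),Rw@M[:3,:3]@d
def at_z(p,uv,z,s=None):
    o,d=ray(p,uv,s);return o+d*(z-o[2])/d[2]
def proj(p,X,s=None):
    X=np.array(X,float)
    if 'R' in p: c=np.array(p['R'])@X+np.array(p['t'])
    else:
        M=np.array(p['mount']);t=np.array(s['ee_rot']).T@(X-np.array(s['tcp_pos']));c=M[:3,:3].T@(t-M[:3,3])
    return np.array([p['fx']*c[0]/c[2]+p['cx'],p['fy']*c[1]/c[2]+p['cy']])
E
python3 - <<'E'
from h import *
s=r.sense();print(s)
a=viewer.capture('top');b=viewer.capture('side')
im=np.vstack([a['image'],b['image']]);
save(a,'top0');save(b,'side0')
for n,p in(('top',a),('side',b)):
    print(n,p['fx'],p['cx'],p['cy'],(-np.array(p['R']).T@np.array(p['t'])).round(3))
    for k in ['valve','cap','block','strainer','gauge','grease_tin','screwdriver','spanner','coupling','sprayer']:
        print(k,[(np.round(d['uv']).tolist(),round(d['score'],2),at_z(p,d['uv'],.03).round(3).tolist()) for d in spotter.find_in(k,p)[:4]])
E
```

```text
pics
{'time_s': 0.0, 'joints': array([-5.64023435e+01,  2.20910786e+01,  3.79404939e-01, -2.99575952e-02,
       -6.84112121e+01, -1.48166693e+01]), 'joint_velocities': array([-0.00023603, -0.02391075, -0.13339758, -0.00269342,  0.03944451,
       -0.08727885]), 'effort': array([-1.95247136e-03, -3.90667927e+01,  1.87402457e+01,  4.21990201e+00,
        1.09001168e-02, -1.91237582e-04]), 'tcp_pos': array([ 0.20103752, -0.59111635,  0.21055122]), 'ee_rot': array([[-7.81832196e-04, -3.21768047e-01,  9.46818204e-01],
       [ 2.05545549e-03,  9.46815977e-01,  3.21768988e-01],
       [-9.99997582e-01,  2.19771203e-03, -7.88713147e-05]]), 'wrist_force': array([ 0.31231982, -0.05503674,  0.04234045]), 'moment': array([-0.00832438, -0.02838628,  0.02303946]), 'gripper_width': 1.0015418685466138}
top 500.54336221109315 320.942538834767 205.95136430844752 [0.403 0.054 1.894]
valve [([388.0, 170.0], 0.69, [0.676, -0.177, 0.03]), ([408.0, 209.0], 0.67, [0.53, -0.245, 0.03]), ([428.0, 177.0], 0.61, [0.645, -0.325, 0.03]), ([429.0, 245.0], 0.56, [0.392, -0.318, 0.03])]
cap [([433.0, 241.0], 0.67,
[... 1100 characters left out ...]
3, -0.22, 0.03]), ([382.0, 287.0], 0.58, [0.652, -0.306, 0.03]), ([379.0, 250.0], 0.53, [0.687, -0.154, 0.03])]
block [([326.0, 196.0], 0.88, [0.57, 0.163, 0.03]), ([336.0, 270.0], 0.53, [0.532, -0.215, 0.03])]
strainer [([310.0, 225.0], 0.7, [0.485, 0.01, 0.03])]
gauge [([385.0, 222.0], 0.52, [0.745, -0.023, 0.03])]
grease_tin [([332.0, 281.0], 0.67, [0.511, -0.254, 0.03]), ([274.0, 161.0], 0.63, [0.397, 0.451, 0.03])]
screwdriver [([283.0, 269.0], 0.56, [0.371, -0.179, 0.03]), ([336.0, 270.0], 0.18, [0.531, -0.212, 0.03])]
spanner []
coupling []
sprayer [([288.0, 268.0], 0.73, [0.385, -0.18, 0.03]), ([336.0, 270.0], 0.68, [0.532, -0.213, 0.03]), ([277.0, 132.0], 0.64, [0.43, 0.706, 0.03])]
```

Run:
```python
import cv2,numpy as np
a=cv2.imread('pics/top0.png');b=cv2.imread('pics/side0.png')
A=cv2.resize(a[130:290,240:480],(720,480),interpolation=cv2.INTER_CUBIC)
cv2.imwrite('pics/tc.png',A)
B=cv2.resize(b[140:340,240:440],(600,600),interpolation=cv2.INTER_CUBIC)
cv2.imwrite('pics/sc.png',B)
```

```text
(no output)
```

View pics/tc.png

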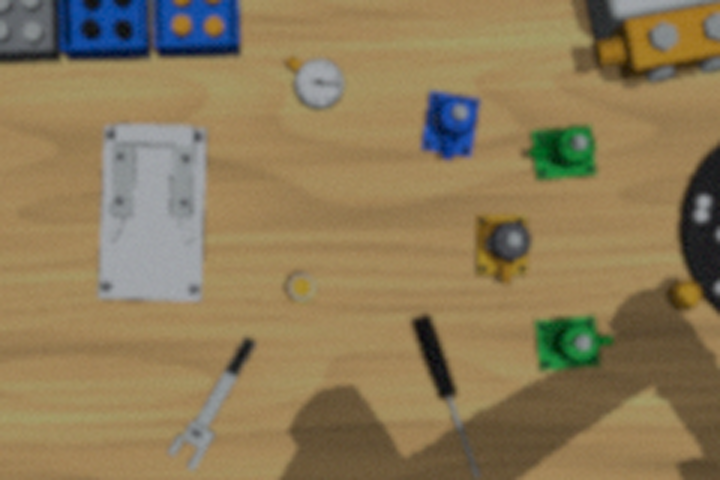

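View pics/sc.png

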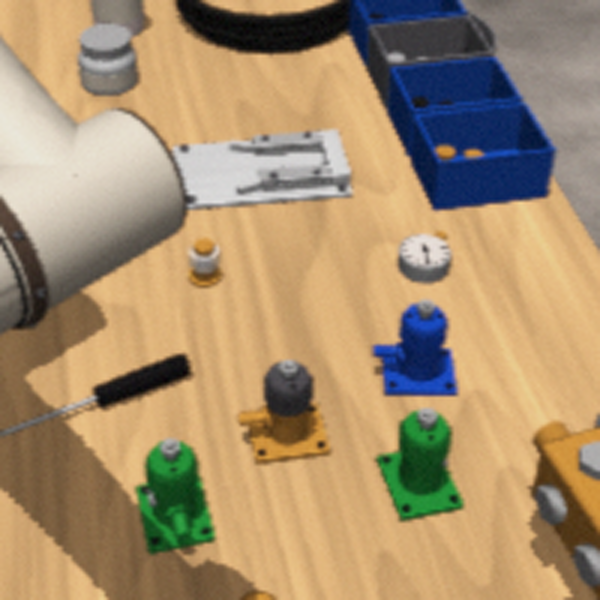

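The top crop shows the brass valve with its dark cap at about top (408,210), barb toward the robot. The block is at (291,201), with its mouth also toward the robot. The side crop confirms that the other three valves are blue or green look-alikes and that the strainer stands between valve and block.

```bash
cat >> h.py <<'E'
def plan(target,heading=None,s=None):
    "tool-axis numbers for world target (m) and tool-y heading (deg, world)"
    s=s or r.sense();Rw=np.array(s['ee_rot']);d=Rw.T@(np.array(target)-s['tcp_pos'])/.75
    h=np.degrees(np.arctan2(Rw[1,1],Rw[0,1]))
    print('tx ty tz',d.round(4),'heading',h.round(2),'' if heading is None else 'ax %.4f'%(-((heading-h+180)%360-180)/180))
    return d
E
python3 - <<'E'
from h import *
p=viewer.capture('top')
M=np.array(p['R']);print(M.round(3))
c=lambda x,y:(240+x/3,130+y/3)
print('nut',at_z(p,c(511,240),.106).round(4),'cap top',at_z(p,c(508,240),.088).round(4))
q=viewer.capture('side');c2=lambda x,y:(240+x/3,140+y/3)
print('nut side',at_z(q,c2(290,368),.106).round(4))
C=[at_z(p,c(*x),.008)[:2] for x in((108,125),(205,127),(98,300),(200,302))]
C=np.array(C);print('corners',C.round(4).tolist(),C.mean(0).round(4))
print(np.degrees(np.arctan2(*(C[0]+C[1]-C[2]-C[3])[::-1])), np.linalg.norm((C[0]+C[1]-C[2]-C[3])/2))
w=viewer.capture('wrist');print(np.array(w['mount']).round(4),w['fx'])
plan([.45,-.27,.30])
E
```

```text
[[-0.03  -0.999 -0.015]
 [-0.996  0.031 -0.078]
 [ 0.079  0.013 -0.997]]
nut [ 0.5202 -0.2421  0.106 ] cap top [ 0.5215 -0.2415  0.088 ]
nut side [ 0.5239 -0.2541  0.106 ]
corners [[0.6885, 0.2448], [0.682, 0.1218], [0.4672, 0.2625], [0.4607, 0.1343]] [0.5746 0.1909]
-3.901330143752984 0.221837745359207
[[ 2.000e-04 -2.764e-01  9.611e-01 -1.732e-01]
 [ 1.000e+00 -2.000e-04 -3.000e-04  1.600e-03]
 [ 2.000e-04  9.611e-01  2.764e-01 -7.600e-02]
 [ 0.000e+00  0.000e+00  0.000e+00  1.000e+00]] 328.65885935912075
tx ty tz [-0.1178  0.2993  0.4521] heading 108.78
```

Emit:
{"method": "play_rows", "body": {
  "commands": [
    {"fingers": -1,"tx": -0.06,"ty": 0.148,"tz": 0.224,"ax": -0.2,"ay": 0,"az": 0},
    {"fingers": -1,"tx": -0.06,"ty": 0.148,"tz": 0.224,"ax": -0.2,"ay": 0,"az": 0},
    {"fingers": -1,"tx": -0.06,"ty": 0.148,"tz": 0.224,"ax": -0.2,"ay": 0,"az": 0},
    {"fingers": -1,"tx": -0.06,"ty": 0.148,"tz": 0.224,"ax": -0.2,"ay": 0,"az": 0},
    {"fingers": -1,"tx": -0.06,"ty": 0.148,"tz": 0.224,"ax": -0.2,"ay": 0,"az": 0}
  ]
}}

```text
time_s: 1.67
tcp_pos: [0.3254, -0.4309, 0.2573]
ee_rot: [[0.0, -0.818, 0.575], [-0.0, 0.575, 0.818], [-1.0, -0.001, -0.0]]
wrist_force: [0.4, -0.0, -0.8]
gripper_width: 0.999
```

Emit:
{"method": "play_rows", "body": {
  "commands": [
    {"fingers": -1,"tx": -0.06,"ty": -0.012,"tz": 0.27,"ax": -0.2,"ay": 0,"az": 0},
    {"fingers": -1,"tx": -0.06,"ty": -0.012,"tz": 0.27,"ax": -0.2,"ay": 0,"az": 0},
    {"fingers": -1,"tx": -0.06,"ty": -0.012,"tz": 0.27,"ax": -0.2,"ay": 0,"az": 0},
    {"fingers": -1,"tx": -0.06,"ty": -0.012,"tz": 0.27,"ax": -0.2,"ay": 0,"az": 0},
    {"fingers": -1,"tx": -0.06,"ty": -0.012,"tz": 0.27,"ax": -0.2,"ay": 0,"az": 0}
  ]
}}

```text
time_s: 2.08
tcp_pos: [0.4501, -0.2708, 0.3025]
ee_rot: [[0.001, -1.0, -0.014], [-0.0, -0.014, 1.0], [-1.0, -0.001, -0.0]]
wrist_force: [0.7, -0.2, 0.3]
gripper_width: 1.001
```

Emit:
{"method": "play_rows", "body": {
  "commands": [
    {"fingers": -1,"tx": 0,"ty": 0,"tz": 0,"ax": -0.2,"ay": 0,"az": 0},
    {"fingers": -1,"tx": 0,"ty": 0,"tz": 0,"ax": -0.2,"ay": 0,"az": 0},
    {"fingers": -1,"tx": 0,"ty": 0,"tz": 0,"ax": -0.2,"ay": 0,"az": 0},
    {"fingers": -1,"tx": 0,"ty": 0,"tz": 0,"ax": -0.2,"ay": 0,"az": 0},
    {"fingers": -1,"tx": 0,"ty": 0,"tz": 0,"ax": -0.2,"ay": 0,"az": 0}
  ]
}}

```text
time_s: 2.5
tcp_pos: [0.4493, -0.2724, 0.3018]
ee_rot: [[0.0, -0.803, -0.596], [-0.0, -0.596, 0.803], [-1.0, -0.0, -0.0]]
wrist_force: [0.2, 0.3, -0.1]
gripper_width: 0.997
```

Emit:
{"method": "play_rows", "body": {
  "commands": [
    {"fingers": -1,"tx": 0,"ty": 0,"tz": 0,"ax": -0.2,"ay": 0,"az": 0},
    {"fingers": -1,"tx": 0,"ty": 0,"tz": 0,"ax": -0.2,"ay": 0,"az": 0},
    {"fingers": -1,"tx": 0,"ty": 0,"tz": 0,"ax": -0.2,"ay": 0,"az": 0},
    {"fingers": -1,"tx": 0,"ty": 0,"tz": 0,"ax": -0.2,"ay": 0,"az": 0},
    {"fingers": -1,"tx": 0,"ty": 0,"tz": 0,"ax": -0.2,"ay": 0,"az": 0}
  ]
}}

```text
time_s: 2.92
tcp_pos: [0.4492, -0.2727, 0.3017]
ee_rot: [[0.0, -0.303, -0.953], [-0.0, -0.953, 0.303], [-1.0, -0.0, -0.0]]
wrist_force: [-0.1, 0.7, -0.5]
gripper_width: 1.002
```

Emit:
{"method": "play_rows", "body": {
  "commands": [
    {"fingers": -1,"tx": 0,"ty": 0,"tz": 0,"ax": -0.2,"ay": 0,"az": 0},
    {"fingers": -1,"tx": 0,"ty": 0,"tz": 0,"ax": -0.2,"ay": 0,"az": 0},
    {"fingers": -1,"tx": 0,"ty": 0,"tz": 0,"ax": -0.2,"ay": 0,"az": 0},
    {"fingers": -1,"tx": 0,"ty": 0,"tz": 0,"ax": -0.2,"ay": 0,"az": 0},
    {"fingers": -1,"tx": 0,"ty": 0,"tz": 0,"ax": -0.2,"ay": 0,"az": 0}
  ]
}}

```text
time_s: 3.33
tcp_pos: [0.4492, -0.2727, 0.3017]
ee_rot: [[0.0, 0.312, -0.95], [-0.0, -0.95, -0.312], [-1.0, 0.0, -0.0]]
wrist_force: [-0.1, -0.3, -0.1]
gripper_width: 1.001
```

Run:
```python
from h import *
s=r.sense();print(s['time_s'],s['tcp_pos'],s['joints'].round(1))
w=viewer.capture('wrist');save(w,'w1')
for k in('valve','cap'):
  print(k,[(np.round(d['uv'],1),round(d['score'],2),at_z(w,d['uv'],.088,s).round(4)) for d in spotter.find_in(k,w)[:4]])
plan([.52,-.248,.3],324.5)
```

```text
3.3333 [ 0.44917337 -0.27266553  0.3017251 ] [-13.6   9.2  -4.4   0.  -76.4 121.7]
valve [(array([312.5, 103.7]), 0.92, array([ 0.5191, -0.2421,  0.088 ])), (array([405.9,  35.9]), 0.91, array([ 0.6169, -0.3158,  0.088 ])), (array([339.4, 205.7]), 0.86, array([ 0.4145, -0.3108,  0.088 ])), (array([316.5,   1.5]), 0.5, array([ 0.6181, -0.2145,  0.088 ]))]
cap [(array([414.4,  27.5]), 0.86, array([ 0.6273, -0.3213,  0.088 ])), (array([322.3,  97.8]), 0.72, array([ 0.5286, -0.2506,  0.088 ])), (array([338.2, 212.4]), 0.63, array([ 0.4058, -0.3122,  0.088 ]))]
tx ty tz [ 0.0023 -0.0027 -0.1   ] heading -72.34 ax -0.2047
```

View pics/w1.png

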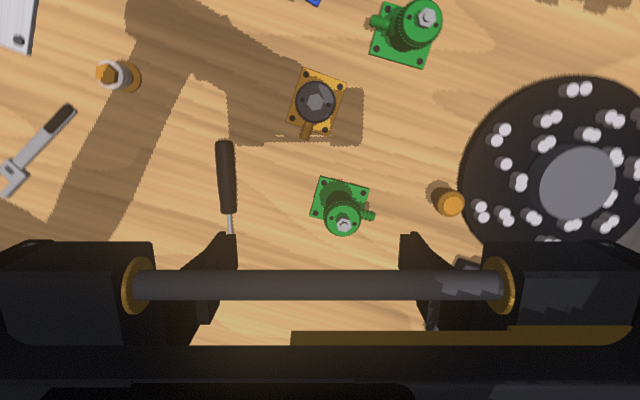

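The wrist picture shows the brass valve at about (317,101), with its barb pointing down-image and the flange corners at about (306,67), (347,81), (334,135) and (289,121). I'll go above it and turn to the grasp heading of about 340°.

Emit:
{"method": "play_rows", "body": {
  "commands": [
    {"fingers": -1,"tx": 0,"ty": 0,"tz": -0.1,"ax": -0.2,"ay": 0,"az": 0},
    {"fingers": -1,"tx": 0,"ty": 0,"tz": -0.1,"ax": -0.2,"ay": 0,"az": 0},
    {"fingers": -1,"tx": 0,"ty": 0,"tz": -0.1,"ax": -0.2,"ay": 0,"az": 0},
    {"fingers": -1,"tx": 0,"ty": 0,"tz": -0.1,"ax": -0.2,"ay": 0,"az": 0},
    {"fingers": -1,"tx": 0,"ty": 0,"tz": -0.1,"ax": -0.2,"ay": 0,"az": 0}
  ]
}}

```text
time_s: 3.9
tcp_pos: [0.5212, -0.2494, 0.3011]
ee_rot: [[-0.001, 0.807, -0.59], [0.0, -0.59, -0.807], [-1.0, -0.001, 0.0]]
wrist_force: [0.4, -0.7, 0.4]
gripper_width: 0.993
```

Emit:
{"method": "play_rows", "body": {
  "commands": [
    {"fingers": -1,"tx": 0.08,"ty": 0,"tz": 0,"ax": -0.09,"ay": 0,"az": 0},
    {"fingers": -1,"tx": 0.08,"ty": 0,"tz": 0,"ax": -0.09,"ay": 0,"az": 0},
    {"fingers": -1,"tx": 0.08,"ty": 0,"tz": 0,"ax": -0.09,"ay": 0,"az": 0},
    {"fingers": -1,"tx": 0.08,"ty": 0,"tz": 0,"ax": -0.09,"ay": 0,"az": 0},
    {"fingers": -1,"tx": 0.08,"ty": 0,"tz": 0,"ax": -0.09,"ay": 0,"az": 0}
  ]
}}

```text
time_s: 4.32
tcp_pos: [0.521, -0.25, 0.242]
ee_rot: [[0.001, 0.938, -0.347], [-0.001, -0.347, -0.938], [-1.0, 0.001, 0.0]]
wrist_force: [0.1, 0.3, 0.1]
gripper_width: 0.999
```

Run:
```python
from h import *
s=r.sense();print(s['time_s'],s['tcp_pos'],s['joints'].round(1))
w=viewer.capture('wrist');save(w,'w2')
for k in('valve','cap'):
  for d in spotter.silhouettes(k,w)[:2]:
    m=d['region'].astype(np.uint8);c=cv2.findContours(m,0,1)[0];c=max(c,key=cv2.contourArea)
    print(k,d['score'],np.round(d['uv'],1),cv2.boundingRect(c),cv2.minEnclosingCircle(c),cv2.minAreaRect(c),at_z(w,cv2.minEnclosingCircle(c)[0],.088,s).round(4))
cv2.imwrite('pics/w2c.png',cv2.resize(w['image'][100:350,170:470,::-1],(720,600),interpolation=cv2.INTER_CUBIC))
```

```text
4.3167 [ 0.52098499 -0.24995317  0.2420036 ] [ -9.6  16.3  -3.6   0.  -70.1 169.2]
valve 0.97 [433.3  65.6] (387, 37, 88, 68) ((431.1406555175781, 72.42216491699219), 47.340877532958984) ((430.8378601074219, 69.02703094482422), (58.526039123535156, 89.43304443359375), 80.53767395019531) [ 0.656 -0.188  0.088]
valve 0.87 [316.1 166.9] (277, 130, 77, 68) ((314.1850280761719, 163.21141052246094), 40.867576599121094) ((312.0500183105469, 168.64996337890625), (59.4508171081543, 73.68106079101562), 71.56504821777344) [ 0.5236 -0.2301  0.088 ]
cap 0.83 [437.4 207.7] (417, 186, 49, 46) ((440.6697998046875, 206.55661010742188), 25.16904640197754) ((441.0, 208.5), (45.0, 48.0), 90.0) [ 0.6314 -0.3188  0.088 ]
cap 0.72 [441.   70.4] (418, 36, 57, 56) ((446.0, 64.0), 30.47960090637207) ((445.8000793457031, 64.59999084472656), (50.98234558105469, 59.92662048339844), 63.43495178222656) [ 0.6708 -0.1857  0.088 ]
```

View pics/w2c.png

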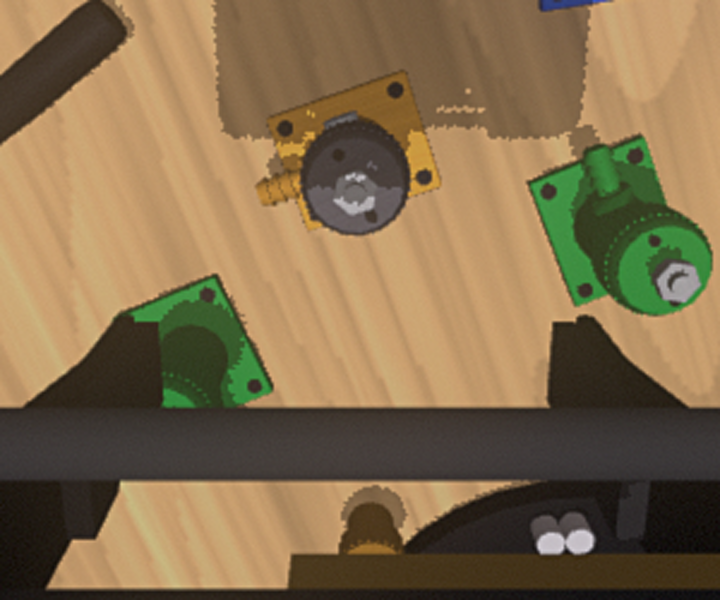

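The crop shows the valve's cap top with two holes at crop (338,155) and (371,216), i.e. centre near uv (317.8,177.2). The flange corners are at crop (268,118), (405,71) and (440,185), and the fingers are clear.

Run:
```python
from h import *
s=r.sense();w=viewer.capture('wrist')
c=lambda x,y:(170+x/2.4,100+y/2.4)
print('cap',at_z(w,c(354.8,185.5),.0880,s).round(4),'nut',at_z(w,c(355,193),.104,s).round(4))
f=[at_z(w,c(*x),.008,s)[:2] for x in((268,118),(405,71),(440,185))]
f=np.array(f);print(f.round(4).tolist(),'centre',((f[0]+f[2])/2).round(4))
e=f[1]-f[0];g=f[2]-f[1];print(np.linalg.norm(e),np.linalg.norm(g),np.degrees(np.arctan2(e[1],e[0])),np.degrees(np.arctan2(g[1],g[0])))
h=[at_z(w,c(*x),.088,s)[:2] for x in((338,155),(371,216))];h=np.array(h)
d=h[1]-h[0];print('holes',np.linalg.norm(d),np.degrees(np.arctan2(d[1],d[0])))
plan([(f[0]+f[2])[0]/2,(f[0]+f[2])[1]/2,.18])
```

```text
cap [ 0.5224 -0.245   0.088 ] nut [ 0.5226 -0.2447  0.104 ]
[[0.487, -0.2126], [0.5611, -0.2146], [0.559, -0.2768]] centre [ 0.523  -0.2447]
0.07414703296976215 0.06224787914474771 -1.5665222727478247 -91.96612132562994
holes 0.029947557619968 -82.35283032441893
tx ty tz [ 0.0835 -0.0001 -0.0073] heading -20.23
```

Emit:
{"method": "play_rows", "body": {
  "commands": [
    {"fingers": -1,"tx": 0.04,"ty": 0,"tz": -0.0072,"ax": 0,"ay": 0,"az": 0},
    {"fingers": -1,"tx": 0.09,"ty": 0,"tz": -0.0072,"ax": 0,"ay": 0,"az": 0},
    {"fingers": -1,"tx": 0.14,"ty": 0,"tz": -0.0072,"ax": 0,"ay": 0,"az": 0},
    {"fingers": -1,"tx": 0.19,"ty": 0,"tz": -0.0072,"ax": 0,"ay": 0,"az": 0},
    {"fingers": -1,"tx": 0.225,"ty": 0,"tz": -0.0072,"ax": 0,"ay": 0,"az": 0}
  ]
}}

```text
time_s: 4.93
tcp_pos: [0.5212, -0.2442, 0.0704]
ee_rot: [[-0.002, 0.938, -0.346], [0.001, -0.346, -0.938], [-1.0, -0.002, -0.0]]
wrist_force: [0.5, 0.1, -0.8]
gripper_width: 1.0
```

Emit:
{"method": "play_rows", "body": {
  "commands": [
    {"fingers": 0,"tx": 0,"ty": 0,"tz": 0,"ax": 0,"ay": 0,"az": 0},
    {"fingers": 0,"tx": 0,"ty": 0,"tz": 0,"ax": 0,"ay": 0,"az": 0},
    {"fingers": 1,"tx": 0,"ty": 0,"tz": 0,"ax": 0,"ay": 0,"az": 0},
    {"fingers": 1,"tx": 0,"ty": 0,"tz": 0,"ax": 0,"ay": 0,"az": 0},
    {"fingers": 1,"tx": 0,"ty": 0,"tz": 0,"ax": 0,"ay": 0,"az": 0}
  ]
}}

```text
time_s: 5.35
tcp_pos: [0.524, -0.245, 0.0753]
ee_rot: [[0.005, 0.939, -0.345], [-0.001, -0.345, -0.939], [-1.0, 0.005, -0.001]]
wrist_force: [0.5, 0.2, 0.3]
gripper_width: 0.705
```

Emit:
{"method": "play_rows", "body": {
  "commands": [
    {"fingers": 1,"tx": 0,"ty": 0,"tz": 0,"ax": 0,"ay": 0,"az": 0},
    {"fingers": 1,"tx": 0,"ty": 0,"tz": 0,"ax": 0,"ay": 0,"az": 0},
    {"fingers": 1,"tx": 0,"ty": 0,"tz": 0,"ax": 0,"ay": 0,"az": 0}
  ]
}}

```text
time_s: 5.6
tcp_pos: [0.5231, -0.2448, 0.074]
ee_rot: [[0.002, 0.939, -0.344], [-0.001, -0.344, -0.939], [-1.0, 0.002, -0.0]]
wrist_force: [-0.2, 0.9, 3.2]
gripper_width: 0.53
```

Emit:
{"method": "play_rows", "body": {
  "commands": [
    {"fingers": 1,"tx": 0,"ty": 0,"tz": 0,"ax": 0,"ay": 0,"az": 0},
    {"fingers": 1,"tx": 0,"ty": 0,"tz": 0,"ax": 0,"ay": 0,"az": 0},
    {"fingers": 1,"tx": 0,"ty": 0,"tz": 0,"ax": 0,"ay": 0,"az": 0}
  ]
}}

```text
time_s: 5.85
tcp_pos: [0.5231, -0.2448, 0.0739]
ee_rot: [[0.002, 0.939, -0.344], [-0.001, -0.344, -0.939], [-1.0, 0.002, 0.0]]
wrist_force: [-0.9, 1.2, 5.4]
gripper_width: 0.534
```

Emit:
{"method": "play_rows", "body": {
  "commands": [
    {"fingers": 1,"tx": -0.01,"ty": 0,"tz": 0,"ax": 0,"ay": 0,"az": 0},
    {"fingers": 1,"tx": -0.035,"ty": 0,"tz": 0,"ax": 0,"ay": 0,"az": 0},
    {"fingers": 1,"tx": -0.07,"ty": 0,"tz": 0,"ax": 0,"ay": 0,"az": 0},
    {"fingers": 1,"tx": -0.11,"ty": 0,"tz": 0,"ax": 0,"ay": 0,"az": 0},
    {"fingers": 1,"tx": -0.135,"ty": 0,"tz": 0,"ax": 0,"ay": 0,"az": 0}
  ]
}}

```text
time_s: 6.27
tcp_pos: [0.5219, -0.2445, 0.1751]
ee_rot: [[-0.001, 0.939, -0.345], [0.001, -0.345, -0.939], [-1.0, -0.001, -0.0]]
wrist_force: [0.7, -0.9, -5.7]
gripper_width: 0.53
```

Emit:
{"method": "play_rows", "body": {
  "commands": [
    {"fingers": 1,"tx": -0.005,"ty": -0.005,"tz": -0.02,"ax": 0,"ay": 0,"az": 0},
    {"fingers": 1,"tx": -0.02,"ty": -0.015,"tz": -0.055,"ax": 0,"ay": 0,"az": 0},
    {"fingers": 1,"tx": -0.035,"ty": -0.026,"tz": -0.095,"ax": 0,"ay": 0,"az": 0},
    {"fingers": 1,"tx": -0.05,"ty": -0.037,"tz": -0.135,"ax": 0,"ay": 0,"az": 0},
    {"fingers": 1,"tx": -0.065,"ty": -0.048,"tz": -0.175,"ax": 0,"ay": 0,"az": 0}
  ]
}}

```text
time_s: 6.68
tcp_pos: [0.5318, -0.1076, 0.2211]
ee_rot: [[-0.006, 0.938, -0.346], [0.001, -0.346, -0.938], [-1.0, -0.006, 0.001]]
wrist_force: [0.0, 0.3, -4.9]
gripper_width: 0.534
```

Emit:
{"method": "play_rows", "body": {
  "commands": [
    {"fingers": 1,"tx": -0.012,"ty": -0.012,"tz": -0.042,"ax": 0,"ay": 0,"az": 0},
    {"fingers": 1,"tx": -0.024,"ty": -0.024,"tz": -0.085,"ax": 0,"ay": 0,"az": 0},
    {"fingers": 1,"tx": -0.036,"ty": -0.036,"tz": -0.13,"ax": 0,"ay": 0,"az": 0},
    {"fingers": 1,"tx": -0.036,"ty": -0.046,"tz": -0.17,"ax": 0,"ay": 0,"az": 0},
    {"fingers": 1,"tx": -0.036,"ty": -0.055,"tz": -0.2,"ax": 0,"ay": 0,"az": 0}
  ]
}}

```text
time_s: 7.1
tcp_pos: [0.5458, 0.0487, 0.2485]
ee_rot: [[-0.003, 0.939, -0.344], [0.001, -0.344, -0.939], [-1.0, -0.003, -0.0]]
wrist_force: [0.4, 0.5, -5.9]
gripper_width: 0.531
```

Emit:
{"method": "play_rows", "body": {
  "commands": [
    {"fingers": 1,"tx": 0,"ty": -0.008,"tz": -0.03,"ax": 0,"ay": 0,"az": 0},
    {"fingers": 1,"tx": 0,"ty": -0.012,"tz": -0.044,"ax": 0,"ay": 0,"az": 0},
    {"fingers": 1,"tx": 0,"ty": -0.012,"tz": -0.044,"ax": 0,"ay": 0,"az": 0},
    {"fingers": 1,"tx": 0,"ty": -0.012,"tz": -0.044,"ax": 0,"ay": 0,"az": 0},
    {"fingers": 1,"tx": 0,"ty": -0.012,"tz": -0.044,"ax": 0,"ay": 0,"az": 0}
  ]
}}

```text
time_s: 7.52
tcp_pos: [0.5489, 0.079, 0.2489]
ee_rot: [[-0.003, 0.938, -0.345], [-0.001, -0.345, -0.938], [-1.0, -0.002, 0.002]]
wrist_force: [-0.1, 0.2, -6.4]
gripper_width: 0.529
```

Run:
```python
from h import *
s=r.sense();print(s['time_s'],s['tcp_pos'],s['joints'].round(1),s['gripper_width'])
w=viewer.capture('wrist');save(w,'w3')
R=np.eye(3);a=np.radians(-3.9);R[:2,:2]=[[np.cos(a),-np.sin(a)],[np.sin(a),np.cos(a)]]
for X in ([-.11,-.065,.008],[-.11,.065,.008],[.11,-.065,.008],[.11,.065,.008]): print(proj(w,R@X+[.5746,.1909,0],s).round(1))
```

```text
7.5167 [0.54885364 0.07899105 0.24890077] [ 24.9  13.8  -5.9  -0.  -70.4 134.9] 0.5294624068678492
[237.9 150. ]
[199.   41.6]
[409.7  98.7]
[385.2 -19.8]
```

View pics/w3.png

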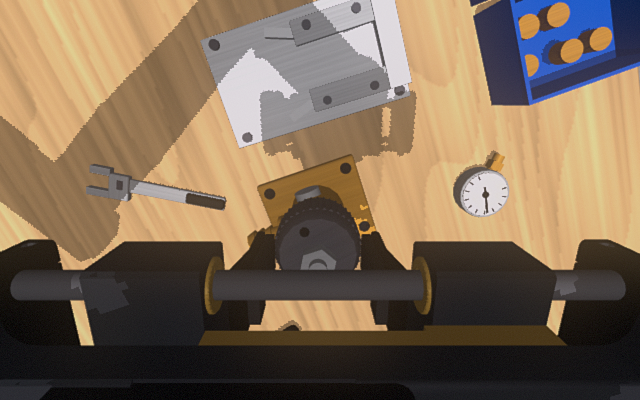

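The wrist picture shows the valve gripped and hanging level with its flange front edge from (258,184) to (353,155). The block corners at about (201,39), (240,148) and (411,95) are within 3 px of my prediction. The lip bolts at (327,99), (374,86), (306,24) and (356,7) mark the slot.

Run:
```python
from h import *
s=r.sense();w=cv2.imread('pics/w3.png');p=viewer.capture('wrist')
f=np.array([at_z(p,u,.008,s)[:2] for u in((201,39),(240,148),(411,95))])
print(f.round(4).tolist(),np.linalg.norm(f[2]-f[1]),np.linalg.norm(f[1]-f[0]))
e=f[2]-f[1];g=f[0]-f[1];a1=np.degrees(np.arctan2(e[1],e[0]));a2=np.degrees(np.arctan2(g[1],g[0]))-90
print('yaw',a1,a2)
c=(f[0]+f[2])/2;print('centre',c.round(4))
l=np.array([at_z(p,u,.0255,s)[:2] for u in((327,99),(374,86),(306,24),(356,7))]);print('lip bolts',l.round(4).tolist(),l.mean(0).round(4),'yaw',[np.degrees(np.arctan2(*(l[i+1]-l[i])[::-1])) for i in(0,2)])
z=s['tcp_pos'][2]-.074+.008
v=np.array([at_z(p,u,z,s)[:2] for u in((258,184),(353,155))]);e=v[1]-v[0];print('valve edge',np.linalg.norm(e),np.degrees(np.arctan2(e[1],e[0])),v.mean(0))
g=cv2.cvtColor(p['image'],cv2.COLOR_RGB2GRAY)
cv2.imwrite('pics/w3c.png',cv2.resize(p['image'][0:235,190:430,::-1],None,fx=2.5,fy=2.5,interpolation=cv2.INTER_CUBIC))
```

```text
[[0.4733, 0.2652], [0.4645, 0.1351], [0.6834, 0.1221]] 0.21924116134789767 0.1303582790797852
yaw -3.4026523234208677 -3.871182931654843
centre [0.5783 0.1937]
lip bolts [[0.5865, 0.1527], [0.6417, 0.1475], [0.5915, 0.2342], [0.6479, 0.2311]] [0.6169 0.1914] yaw [np.float64(-5.389802204377421), np.float64(-3.2411244792257676)]
valve edge 0.07366308244773195 -3.0818113620096965 [0.54953706 0.11071448]
```

View pics/w3c.png

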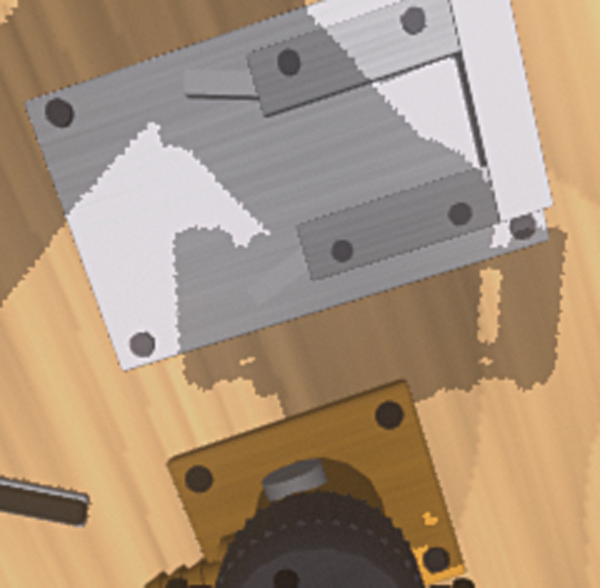

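Run:
```python
from h import *
s=r.sense();p=viewer.capture('wrist')
c=lambda x,y:(190+x/2.5,y/2.5)
def W(pts,z): return np.array([at_z(p,c(*u),z,s)[:2] for u in pts])
an=lambda d:np.degrees(np.arctan2(d[1],d[0]))
f=W(((27,102),(124,370),(548,240)),.008);print(f.round(4).tolist(),np.linalg.norm(f[2]-f[1]),np.linalg.norm(f[1]-f[0]),'c',((f[0]+f[2])/2).round(4),an(f[2]-f[1]),an(f[0]-f[1])-90)
u=W(((264,117),(462,53)),.0255);l=W(((297,226),(490,165)),.0255);b=W(((289,62),(413,20),(342,250),(460,213)),.0255)
print('u',u.round(4).tolist(),an(u[1]-u[0]),'l',l.round(4).tolist(),an(l[1]-l[0]))
print('bolts',b.round(4).tolist(),an(b[1]-b[0]),an(b[3]-b[2]),b.mean(0).round(4), 'across',an(b[:2].mean(0)-b[2:].mean(0))-90)
m=(u.mean(0)+l.mean(0))/2;print('slot mid',m.round(4))
z=s['tcp_pos'][2]-.074+.008
v=W(((168,461),(405,382),(465,572)),z);print('valve',v.round(4).tolist(),an(v[1]-v[0]),an(v[2]-v[1])+90,np.linalg.norm(v[1]-v[0]),np.linalg.norm(v[2]-v[1]), 'c',((v[0]+v[1])/2+.032*(v[2]-v[1])/np.linalg.norm(v[2]-v[1])).round(4),'tcp',s['tcp_pos'].round(4))
```

```text
[[0.4727, 0.2639], [0.4644, 0.1355], [0.6816, 0.1219]] 0.2175665711990782 0.12860212000439672 c [0.5771 0.1929] -3.5850263207679953 -3.6719195420018877
u [[0.5731, 0.2171], [0.6633, 0.2111]] -3.8042689061761186 l [[0.5706, 0.169], [0.6614, 0.1633]] -3.5698652868610976
bolts [[0.5913, 0.2339], [0.6473, 0.2307], [0.5864, 0.1519], [0.6425, 0.1485]] -3.2936869030105993 -3.5025874602520406 [0.6169 0.1913] across -3.3894458804121967
slot mid [0.6171 0.1902]
valve [[0.5124, 0.1128], [0.5865, 0.1106], [0.5851, 0.0481]] -1.6500974706982994 -1.2505725324435133 0.07409526738854069 0.06253955577590727 c [0.5487 0.0797] tcp [0.5494 0.079  0.2495]
```

Emit:
{"method": "play_rows", "body": {
  "commands": [
    {"fingers": 1,"tx": 0.024,"ty": -0.017,"tz": -0.019,"ax": 0.002,"ay": 0,"az": 0},
    {"fingers": 1,"tx": 0.058,"ty": -0.042,"tz": -0.047,"ax": 0.005,"ay": 0,"az": 0},
    {"fingers": 1,"tx": 0.095,"ty": -0.068,"tz": -0.076,"ax": 0.008,"ay": 0,"az": 0},
    {"fingers": 1,"tx": 0.13,"ty": -0.093,"tz": -0.104,"ax": 0.01,"ay": 0,"az": 0},
    {"fingers": 1,"tx": 0.159,"ty": -0.113,"tz": -0.126,"ax": 0.012,"ay": 0,"az": 0}
  ]
}}

```text
time_s: 8.08
tcp_pos: [0.5017, 0.1983, 0.1291]
ee_rot: [[-0.001, 0.925, -0.381], [-0.0, -0.381, -0.925], [-1.0, -0.001, 0.001]]
wrist_force: [0.3, 0.1, -5.8]
gripper_width: 0.527
```

Emit:
{"method": "play_rows", "body": {
  "commands": [
    {"fingers": 1,"tx": 0,"ty": 0,"tz": 0,"ax": 0,"ay": 0,"az": 0},
    {"fingers": 1,"tx": 0.02,"ty": 0,"tz": 0,"ax": 0,"ay": 0,"az": 0},
    {"fingers": 1,"tx": 0.04,"ty": 0,"tz": 0,"ax": 0,"ay": 0,"az": 0},
    {"fingers": 1,"tx": 0.04,"ty": 0,"tz": 0,"ax": 0,"ay": 0,"az": 0},
    {"fingers": 1,"tx": 0.04,"ty": 0,"tz": 0,"ax": 0,"ay": 0,"az": 0}
  ]
}}

```text
time_s: 8.5
tcp_pos: [0.5027, 0.1969, 0.1004]
ee_rot: [[-0.002, 0.925, -0.38], [-0.002, -0.38, -0.925], [-1.0, -0.001, 0.002]]
wrist_force: [0.5, 0.1, -5.2]
gripper_width: 0.527
```

Run:
```python
from h import *
s=r.sense();print(s['time_s'],s['tcp_pos'].round(4),s['joints'].round(1),s['wrist_force'].round(1))
p=viewer.capture('wrist');save(p,'w4')
cv2.imwrite('pics/w4c.png',cv2.resize(p['image'][0:260,150:490,::-1],None,fx=2.3,fy=2.3,interpolation=cv2.INTER_CUBIC))
plan([.502,.1968,.083],-22.3,s)
```

```text
8.5 [0.5027 0.1969 0.1004] [ 38.6  20.2 -20.2   0.  -49.8 119. ] [ 0.5  0.1 -5.2]
tx ty tz [ 0.0233 -0.0008  0.0004] heading -22.36 ax -0.0003
```

View pics/w4c.png

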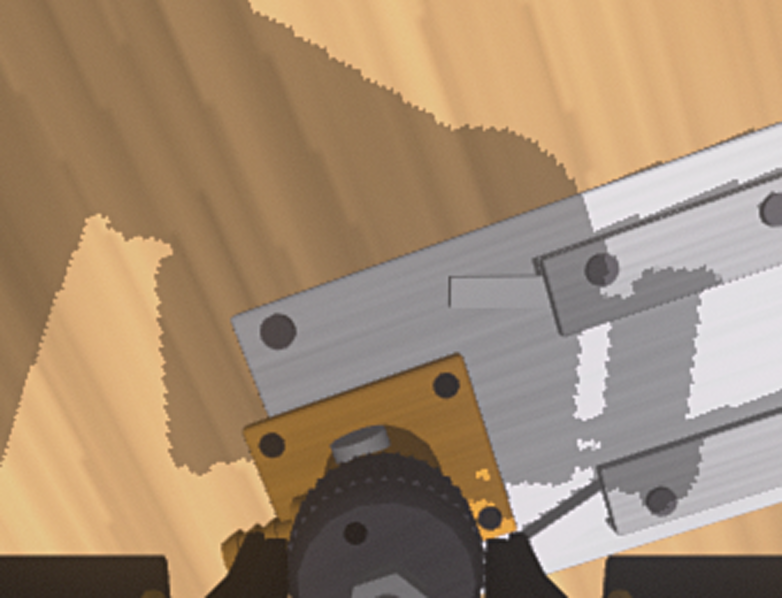

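Run:
```python
from h import *
s=r.sense();p=viewer.capture('wrist')
c=lambda x,y:(150+x/2.3,y/2.3)
W=lambda pts,z: np.array([at_z(p,c(*u),z,s)[:2] for u in pts])
an=lambda d:np.degrees(np.arctan2(d[1],d[0]))
v=W(((245,428),(460,354),(517,528)),.0344);print('v',v.round(4).tolist(),an(v[1]-v[0]),an(v[2]-v[1])+90,np.linalg.norm(v[1]-v[0]),np.linalg.norm(v[2]-v[1]))
u=W(((562,334),(782,265)),.0255);l=W(((598,467),(782,405)),.0255)
print('u',u.round(4).tolist(),an(u[1]-u[0]),'l',l.round(4).tolist(),an(l[1]-l[0]))
a=np.radians(-3.6);n=np.array([-np.sin(a),np.cos(a)])
print('lat: flange edges',v[:2]@n,'centre by right corner',(v[1]@n+v[2]@n)/2,'lips',u@n,l@n,'mid',((u@n).mean()+(l@n).mean())/2,'tcp',s['tcp_pos'][:2]@n)
```

```text
v [[0.4664, 0.2313], [0.54, 0.2272], [0.5369, 0.1645]] -3.1911248394097678 -2.8491601463224043 0.07370603949033798 0.06280235257656734
u [[0.5736, 0.2191], [0.6457, 0.2131]] -4.726356680820796 l [[0.5704, 0.1712], [0.6344, 0.1684]] -2.5044379715933687
lat: flange edges [0.26014237 0.26066835] centre by right corner 0.22926987158644052 lips [0.25467281 0.25325026] [0.20665113 0.20787578] mid 0.23061249534568468 tcp 0.22863997145487788
```

Emit:
{"method": "play_rows", "body": {
  "commands": [
    {"fingers": 1,"tx": 0.01,"ty": 0,"tz": -0.0007,"ax": 0.003,"ay": 0,"az": 0},
    {"fingers": 1,"tx": 0.018,"ty": 0,"tz": -0.0007,"ax": 0.003,"ay": 0,"az": 0},
    {"fingers": 1,"tx": 0.023,"ty": 0,"tz": -0.0007,"ax": 0.003,"ay": 0,"az": 0},
    {"fingers": 1,"tx": 0.023,"ty": 0,"tz": -0.0007,"ax": 0.003,"ay": 0,"az": 0},
    {"fingers": 1,"tx": 0.023,"ty": 0,"tz": -0.0007,"ax": 0.003,"ay": 0,"az": 0}
  ]
}}

```text
time_s: 9.02
tcp_pos: [0.5031, 0.1985, 0.0834]
ee_rot: [[0.0, 0.922, -0.388], [-0.0, -0.388, -0.922], [-1.0, 0.0, 0.0]]
wrist_force: [0.8, 0.4, -4.8]
gripper_width: 0.531
```

Emit:
{"method": "play_rows", "body": {
  "commands": [
    {"fingers": 1,"tx": 0,"ty": 0,"tz": 0,"ax": 0,"ay": 0,"az": 0},
    {"fingers": 1,"tx": 0,"ty": 0,"tz": 0,"ax": 0,"ay": 0,"az": 0},
    {"fingers": 1,"tx": 0,"ty": 0,"tz": 0,"ax": 0,"ay": 0,"az": 0}
  ]
}}

```text
time_s: 9.27
tcp_pos: [0.503, 0.1984, 0.0834]
ee_rot: [[0.0, 0.921, -0.388], [-0.0, -0.388, -0.921], [-1.0, 0.0, 0.0]]
wrist_force: [0.3, 0.8, -4.7]
gripper_width: 0.533
```

Run:
```python
from h import *
s=r.sense();print(s['time_s'],s['tcp_pos'].round(4),s['wrist_force'].round(1),s['moment'].round(2))
plan([.6248,.189,.083],None,s)
```

```text
9.2667 [0.503  0.1984 0.0834] [ 0.3  0.8 -4.7] [-0.14  0.06 -0.02]
tx ty tz [ 0.0006  0.1545 -0.0515] heading -22.86
```

Emit:
{"method": "play_rows", "body": {
  "commands": [
    {"fingers": 1,"tx": 0,"ty": 0.01,"tz": -0.0035,"ax": 0,"ay": 0,"az": 0},
    {"fingers": 1,"tx": 0,"ty": 0.02,"tz": -0.007,"ax": 0,"ay": 0,"az": 0},
    {"fingers": 1,"tx": 0,"ty": 0.03,"tz": -0.0105,"ax": 0,"ay": 0,"az": 0},
    {"fingers": 1,"tx": 0,"ty": 0.04,"tz": -0.014,"ax": 0,"ay": 0,"az": 0},
    {"fingers": 1,"tx": 0,"ty": 0.05,"tz": -0.0175,"ax": 0,"ay": 0,"az": 0}
  ]
}}

```text
time_s: 9.68
tcp_pos: [0.5437, 0.1958, 0.0832]
ee_rot: [[-0.0, 0.921, -0.389], [-0.0, -0.389, -0.921], [-1.0, -0.0, 0.0]]
wrist_force: [-1.1, -0.4, -4.4]
gripper_width: 0.53
```

Emit:
{"method": "play_rows", "body": {
  "commands": [
    {"fingers": 1,"tx": 0,"ty": 0.008,"tz": -0.0028,"ax": 0,"ay": 0,"az": 0},
    {"fingers": 1,"tx": 0,"ty": 0.016,"tz": -0.0056,"ax": 0,"ay": 0,"az": 0},
    {"fingers": 1,"tx": 0,"ty": 0.024,"tz": -0.0084,"ax": 0,"ay": 0,"az": 0}
  ]
}}

```text
time_s: 9.93
tcp_pos: [0.5623, 0.1946, 0.0832]
ee_rot: [[-0.0, 0.921, -0.389], [-0.0, -0.389, -0.921], [-1.0, -0.0, 0.0]]
wrist_force: [-1.0, 0.4, -4.4]
gripper_width: 0.53
```

Emit:
{"method": "play_rows", "body": {
  "commands": [
    {"fingers": 1,"tx": 0,"ty": 0.01,"tz": -0.0035,"ax": 0,"ay": 0,"az": 0},
    {"fingers": 1,"tx": 0,"ty": 0.02,"tz": -0.007,"ax": 0,"ay": 0,"az": 0},
    {"fingers": 1,"tx": 0,"ty": 0.03,"tz": -0.0105,"ax": 0,"ay": 0,"az": 0},
    {"fingers": 1,"tx": 0,"ty": 0.04,"tz": -0.014,"ax": 0,"ay": 0,"az": 0},
    {"fingers": 1,"tx": 0,"ty": 0.05,"tz": -0.0175,"ax": 0,"ay": 0,"az": 0}
  ]
}}

```text
time_s: 10.35
tcp_pos: [0.6022, 0.1923, 0.0833]
ee_rot: [[-0.0, 0.921, -0.388], [-0.0, -0.388, -0.921], [-1.0, -0.0, 0.0]]
wrist_force: [0.1, -0.5, -4.8]
gripper_width: 0.531
```

Emit:
{"method": "play_rows", "body": {
  "commands": [
    {"fingers": 1,"tx": 0,"ty": 0.004,"tz": -0.0014,"ax": 0,"ay": 0,"az": 0},
    {"fingers": 1,"tx": 0,"ty": 0.008,"tz": -0.0028,"ax": 0,"ay": 0,"az": 0},
    {"fingers": 1,"tx": 0,"ty": 0.012,"tz": -0.0042,"ax": 0,"ay": 0,"az": 0},
    {"fingers": 1,"tx": 0,"ty": 0.016,"tz": -0.0056,"ax": 0,"ay": 0,"az": 0}
  ]
}}

```text
time_s: 10.68
tcp_pos: [0.6141, 0.1915, 0.0833]
ee_rot: [[-0.0, 0.922, -0.388], [-0.0, -0.388, -0.922], [-1.0, -0.0, 0.0]]
wrist_force: [-0.7, -0.1, -6.1]
gripper_width: 0.525
```

Emit:
{"method": "play_rows", "body": {
  "commands": [
    {"fingers": 1,"tx": 0,"ty": 0.003,"tz": -0.001,"ax": 0,"ay": 0,"az": 0},
    {"fingers": 1,"tx": 0,"ty": 0.006,"tz": -0.002,"ax": 0,"ay": 0,"az": 0},
    {"fingers": 1,"tx": 0,"ty": 0.008,"tz": -0.0028,"ax": 0,"ay": 0,"az": 0},
    {"fingers": 1,"tx": 0,"ty": 0.01,"tz": -0.0035,"ax": 0,"ay": 0,"az": 0}
  ]
}}

```text
time_s: 11.02
tcp_pos: [0.622, 0.191, 0.0834]
ee_rot: [[-0.0, 0.921, -0.388], [-0.0, -0.388, -0.921], [-1.0, -0.0, 0.0]]
wrist_force: [-0.4, -0.2, -5.2]
gripper_width: 0.526
```

Emit:
{"method": "play_rows", "body": {
  "commands": [
    {"fingers": 1,"tx": 0,"ty": 0.001,"tz": -0.0003,"ax": 0,"ay": 0,"az": 0},
    {"fingers": 1,"tx": 0,"ty": 0.002,"tz": -0.0007,"ax": 0,"ay": 0,"az": 0},
    {"fingers": 1,"tx": 0,"ty": 0.003,"tz": -0.001,"ax": 0,"ay": 0,"az": 0}
  ]
}}

```text
time_s: 11.27
tcp_pos: [0.6243, 0.1909, 0.0834]
ee_rot: [[-0.0, 0.921, -0.388], [-0.0, -0.388, -0.921], [-1.0, -0.0, 0.0]]
wrist_force: [-0.9, 0.2, -4.6]
gripper_width: 0.527
```

Emit:
{"method": "play_rows", "body": {
  "commands": [
    {"fingers": 1,"tx": 0,"ty": 0.001,"tz": -0.0003,"ax": 0,"ay": 0,"az": 0},
    {"fingers": 1,"tx": 0,"ty": 0.002,"tz": -0.0007,"ax": 0,"ay": 0,"az": 0},
    {"fingers": 1,"tx": 0,"ty": 0.003,"tz": -0.001,"ax": 0,"ay": 0,"az": 0}
  ]
}}

```text
time_s: 11.52
tcp_pos: [0.6257, 0.1907, 0.0835]
ee_rot: [[-0.002, 0.921, -0.388], [-0.0, -0.388, -0.922], [-1.0, -0.002, 0.001]]
wrist_force: [-4.9, 1.5, -1.1]
gripper_width: 0.529
```

Emit:
{"method": "play_rows", "body": {
  "commands": [
    {"fingers": 1,"tx": 0,"ty": 0.001,"tz": -0.0003,"ax": 0,"ay": 0,"az": 0},
    {"fingers": 1,"tx": 0,"ty": 0.002,"tz": -0.0007,"ax": 0,"ay": 0,"az": 0}
  ]
}}

```text
time_s: 11.68
tcp_pos: [0.6264, 0.1907, 0.0836]
ee_rot: [[-0.004, 0.921, -0.389], [-0.001, -0.389, -0.921], [-1.0, -0.004, 0.002]]
wrist_force: [-8.3, 2.3, 0.8]
gripper_width: 0.526
```

Emit:
{"method": "play_rows", "body": {
  "commands": [
    {"fingers": 1,"tx": 0.0008,"ty": 0,"tz": 0,"ax": 0,"ay": 0,"az": 0},
    {"fingers": 1,"tx": 0.0016,"ty": 0,"tz": 0,"ax": 0,"ay": 0,"az": 0},
    {"fingers": 1,"tx": 0.0016,"ty": 0,"tz": 0,"ax": 0,"ay": 0,"az": 0}
  ]
}}

```text
time_s: 11.93
tcp_pos: [0.6264, 0.1911, 0.0835]
ee_rot: [[-0.003, 0.922, -0.388], [-0.0, -0.388, -0.922], [-1.0, -0.003, 0.001]]
wrist_force: [-7.8, 2.1, 4.6]
gripper_width: 0.53
```

Run:
```python
from h import *
s=r.sense();print(s['time_s'],s['tcp_pos'].round(4),s['wrist_force'].round(1),s['moment'].round(2),s['joints'].round(1))
p=viewer.capture('wrist');save(p,'w5')
cv2.imwrite('pics/w5c.png',cv2.resize(p['image'][60:290,180:480,::-1],None,fx=2.5,fy=2.5,interpolation=cv2.INTER_CUBIC))
```

```text
11.9333 [0.6264 0.1911 0.0835] [-7.8  2.1  4.6] [0.65 2.9  0.07] [ 3.100e+01  3.110e+01 -4.100e+00 -1.000e-01 -5.490e+01  1.262e+02]
```

View pics/w5c.png

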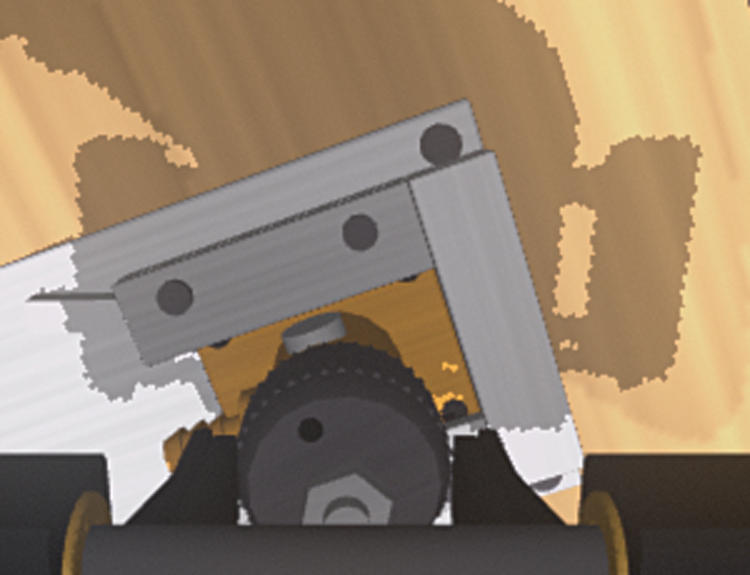

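The valve is home: the wrist crop shows the flange under the upper lip with its edge flush against the end stop, and the force readings agree (−8 N along the slot, plus plate contact). Next I'll screw the cap down, following the 3 mm per turn.

Emit:
{"method": "play_rows", "body": {
  "commands": [
    {"fingers": 1,"tx": 0,"ty": 0,"tz": 0,"ax": 0.03,"ay": 0,"az": 0},
    {"fingers": 1,"tx": 0,"ty": 0,"tz": 0,"ax": 0.07,"ay": 0,"az": 0},
    {"fingers": 1,"tx": 0.0002,"ty": 0,"tz": 0,"ax": 0.11,"ay": 0,"az": 0},
    {"fingers": 1,"tx": 0.0003,"ty": 0,"tz": 0,"ax": 0.15,"ay": 0,"az": 0},
    {"fingers": 1,"tx": 0.0004,"ty": 0,"tz": 0,"ax": 0.19,"ay": 0,"az": 0}
  ]
}}

```text
time_s: 12.4
tcp_pos: [0.6275, 0.191, 0.0833]
ee_rot: [[-0.001, 0.541, -0.841], [0.0, -0.841, -0.541], [-1.0, -0.001, 0.001]]
wrist_force: [-5.9, 0.6, 1.8]
gripper_width: 0.53
```

```bash
cat >> h.py <<'E'
def st():
    s=r.sense();R=s['ee_rot'];print(round(s['time_s'],2),s['tcp_pos'].round(4),'F',s['wrist_force'].round(1),'M',s['moment'].round(2),'head %.1f'%np.degrees(np.arctan2(R[1,1],R[0,1])),'j6 %.1f'%s['joints'][5],'w %.3f'%s['gripper_width'])
E
python3 -c "from h import *;st()"
```

```text
12.4 [0.6275 0.191  0.0833] F [-5.9  0.6  1.8] M [0.16 2.06 0.09] head -57.2 j6 91.8 w 0.530
```

Emit:
{"method": "play_rows", "body": {
  "commands": [
    {"fingers": 1,"tx": 0.0001,"ty": 0,"tz": 0,"ax": 0.04,"ay": 0,"az": 0},
    {"fingers": 1,"tx": 0.0002,"ty": 0,"tz": 0,"ax": 0.08,"ay": 0,"az": 0},
    {"fingers": 1,"tx": 0.0002,"ty": 0,"tz": 0,"ax": 0.12,"ay": 0,"az": 0},
    {"fingers": 1,"tx": 0.0003,"ty": 0,"tz": 0,"ax": 0.16,"ay": 0,"az": 0},
    {"fingers": 1,"tx": 0.0004,"ty": 0,"tz": 0,"ax": 0.195,"ay": 0,"az": 0}
  ]
}}

```text
time_s: 12.82
tcp_pos: [0.6276, 0.19, 0.083]
ee_rot: [[-0.001, -0.04, -0.999], [-0.002, -0.999, 0.04], [-1.0, 0.002, 0.001]]
wrist_force: [-6.0, -1.0, 1.8]
gripper_width: 0.528
```

Emit:
{"method": "play_rows", "body": {
  "commands": [
    {"fingers": 1,"tx": 0.0001,"ty": 0,"tz": 0,"ax": 0.04,"ay": 0,"az": 0},
    {"fingers": 1,"tx": 0.0002,"ty": 0,"tz": 0,"ax": 0.08,"ay": 0,"az": 0},
    {"fingers": 1,"tx": 0.0002,"ty": 0,"tz": 0,"ax": 0.12,"ay": 0,"az": 0},
    {"fingers": 1,"tx": 0.0003,"ty": 0,"tz": 0,"ax": 0.16,"ay": 0,"az": 0},
    {"fingers": 1,"tx": 0.0004,"ty": 0,"tz": 0,"ax": 0.195,"ay": 0,"az": 0}
  ]
}}

```text
time_s: 13.23
tcp_pos: [0.6261, 0.1893, 0.0822]
ee_rot: [[-0.005, -0.608, -0.794], [-0.003, -0.794, 0.608], [-1.0, 0.006, 0.002]]
wrist_force: [-8.3, -0.5, 2.9]
gripper_width: 0.53
```

```bash
python3 -c "from h import *;st()"
```

```text
13.23 [0.6261 0.1893 0.0822] F [-8.3 -0.5  2.9] M [-0.64  2.84  0.08] head -127.4 j6 21.6 w 0.530
```

Emit:
{"method": "play_rows", "body": {
  "commands": [
    {"fingers": 1,"tx": 0.0001,"ty": 0,"tz": 0,"ax": 0.03,"ay": 0,"az": 0},
    {"fingers": 1,"tx": 0.0001,"ty": 0,"tz": 0,"ax": 0.06,"ay": 0,"az": 0},
    {"fingers": 1,"tx": 0.0002,"ty": 0,"tz": 0,"ax": 0.09,"ay": 0,"az": 0},
    {"fingers": 1,"tx": 0.0002,"ty": 0,"tz": 0,"ax": 0.12,"ay": 0,"az": 0},
    {"fingers": 1,"tx": 0.0003,"ty": 0,"tz": 0,"ax": 0.15,"ay": 0,"az": 0}
  ]
}}

```text
time_s: 13.65
tcp_pos: [0.6249, 0.1892, 0.0817]
ee_rot: [[-0.007, -0.901, -0.433], [-0.004, -0.433, 0.901], [-1.0, 0.008, -0.0]]
wrist_force: [-9.9, -0.6, 3.3]
gripper_width: 0.529
```

```bash
python3 -c "from h import *;st()"
```

```text
13.65 [0.6249 0.1892 0.0817] F [-9.9 -0.6  3.3] M [-0.31  3.46  0.08] head -154.4 j6 -5.3 w 0.529
```

Emit:
{"method": "play_rows", "body": {
  "commands": [
    {"fingers": 1,"tx": 0.0001,"ty": 0,"tz": 0,"ax": 0.02,"ay": 0,"az": 0},
    {"fingers": 1,"tx": 0.0001,"ty": 0,"tz": 0,"ax": 0.05,"ay": 0,"az": 0},
    {"fingers": 1,"tx": 0.0002,"ty": 0,"tz": 0,"ax": 0.08,"ay": 0,"az": 0},
    {"fingers": 1,"tx": 0.0002,"ty": 0,"tz": 0,"ax": 0.1,"ay": 0,"az": 0}
  ]
}}

```text
time_s: 13.98
tcp_pos: [0.6245, 0.1893, 0.0815]
ee_rot: [[-0.008, -0.991, -0.133], [-0.003, -0.133, 0.991], [-1.0, 0.009, -0.002]]
wrist_force: [-9.5, -0.9, 3.8]
gripper_width: 0.531
```

```bash
python3 -c "from h import *;st()"
```

```text
13.98 [0.6245 0.1893 0.0815] F [-9.5 -0.9  3.8] M [-0.04  3.78  0.1 ] head -172.3 j6 -23.3 w 0.531
```

Emit:
{"method": "play_rows", "body": {
  "commands": [
    {"fingers": 1,"tx": 0.0001,"ty": 0,"tz": 0,"ax": 0.02,"ay": 0,"az": 0},
    {"fingers": 1,"tx": 0.0001,"ty": 0,"tz": 0,"ax": 0.05,"ay": 0,"az": 0},
    {"fingers": 1,"tx": 0.0002,"ty": 0,"tz": 0,"ax": 0.08,"ay": 0,"az": 0},
    {"fingers": 1,"tx": 0.0002,"ty": 0,"tz": 0,"ax": 0.1,"ay": 0,"az": 0}
  ]
}}

```text
time_s: 14.32
tcp_pos: [0.6242, 0.1895, 0.0813]
ee_rot: [[-0.009, -0.984, 0.18], [-0.003, 0.18, 0.984], [-1.0, 0.008, -0.005]]
wrist_force: [-10.6, 1.0, 4.4]
gripper_width: 0.524
```

```bash
python3 -c "from h import *;st()"
```

```text
14.32 [0.6242 0.1895 0.0813] F [-10.6   1.    4.4] M [0.21 4.   0.04] head 169.7 j6 -41.3 w 0.524
```

Emit:
{"method": "play_rows", "body": {
  "commands": [
    {"fingers": 1,"tx": 0.0001,"ty": 0,"tz": 0,"ax": 0.02,"ay": 0,"az": 0},
    {"fingers": 1,"tx": 0.0001,"ty": 0,"tz": 0,"ax": 0.05,"ay": 0,"az": 0},
    {"fingers": 1,"tx": 0.0002,"ty": 0,"tz": 0,"ax": 0.08,"ay": 0,"az": 0},
    {"fingers": 1,"tx": 0.0002,"ty": 0,"tz": 0,"ax": 0.1,"ay": 0,"az": 0}
  ]
}}

```text
time_s: 14.65
tcp_pos: [0.6242, 0.1898, 0.0812]
ee_rot: [[-0.008, -0.88, 0.475], [-0.003, 0.475, 0.88], [-1.0, 0.006, -0.006]]
wrist_force: [-12.2, 0.4, 4.4]
gripper_width: 0.53
```

```bash
python3 -c "from h import *;st()"
```

```text
14.65 [0.6242 0.1898 0.0812] F [-12.2   0.4   4.4] M [0.56 4.07 0.03] head 151.6 j6 -59.3 w 0.530
```

Emit:
{"method": "play_rows", "body": {
  "commands": [
    {"fingers": 1,"tx": 0.0001,"ty": 0.0018,"tz": -0.001,"ax": 0.02,"ay": 0,"az": 0},
    {"fingers": 1,"tx": 0.0001,"ty": 0.0018,"tz": -0.001,"ax": 0.05,"ay": 0,"az": 0},
    {"fingers": 1,"tx": 0.0002,"ty": 0.0018,"tz": -0.001,"ax": 0.08,"ay": 0,"az": 0},
    {"fingers": 1,"tx": 0.0002,"ty": 0.0018,"tz": -0.001,"ax": 0.1,"ay": 0,"az": 0}
  ]
}}

```text
time_s: 14.98
tcp_pos: [0.6241, 0.1903, 0.0812]
ee_rot: [[-0.005, -0.69, 0.724], [-0.001, 0.724, 0.69], [-1.0, 0.003, -0.004]]
wrist_force: [-7.9, 0.5, 2.8]
gripper_width: 0.529
```

```bash
python3 -c "from h import *;st()"
```

```text
14.98 [0.6241 0.1903 0.0812] F [-7.9  0.5  2.8] M [0.76 3.09 0.06] head 133.7 j6 -77.4 w 0.529
```

Emit:
{"method": "play_rows", "body": {
  "commands": [
    {"fingers": 1,"tx": 0.0001,"ty": 0,"tz": 0,"ax": 0.02,"ay": 0,"az": 0},
    {"fingers": 1,"tx": 0.0001,"ty": 0,"tz": 0,"ax": 0.05,"ay": 0,"az": 0},
    {"fingers": 1,"tx": 0.0002,"ty": 0,"tz": 0,"ax": 0.08,"ay": 0,"az": 0},
    {"fingers": 1,"tx": 0.0002,"ty": 0,"tz": 0,"ax": 0.1,"ay": 0,"az": 0}
  ]
}}

```text
time_s: 15.32
tcp_pos: [0.6252, 0.1909, 0.0816]
ee_rot: [[-0.002, -0.433, 0.901], [0.0, 0.901, 0.433], [-1.0, 0.001, -0.002]]
wrist_force: [-7.3, 1.8, 3.3]
gripper_width: 0.53
```

```bash
python3 -c "
from h import *;st()
p=viewer.capture('wrist');save(p,'w6')
cv2.imwrite('pics/w6c.png',cv2.resize(p['image'][60:290,180:480,::-1],None,fx=2.5,fy=2.5,interpolation=cv2.INTER_CUBIC))"
```

```text
15.32 [0.6252 0.1909 0.0816] F [-7.3  1.8  3.3] M [0.85 2.48 0.05] head 115.7 j6 -95.4 w 0.530
```

View pics/w6c.png

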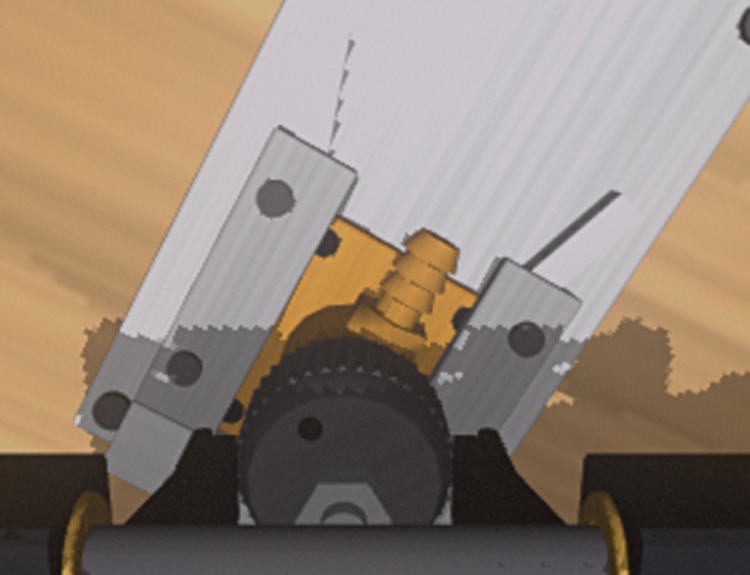

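The crop shows the cap hole at (310,430) in the gripper view, the same place as before turning, so the grip has not slipped. The valve is square in the slot with its barb toward the mouth. I'll continue in smaller steps.

Emit:
{"method": "play_rows", "body": {
  "commands": [
    {"fingers": 1,"tx": 0.0001,"ty": 0,"tz": 0,"ax": 0.025,"ay": 0,"az": 0},
    {"fingers": 1,"tx": 0.0001,"ty": 0,"tz": 0,"ax": 0.05,"ay": 0,"az": 0},
    {"fingers": 1,"tx": 0.0002,"ty": 0,"tz": 0,"ax": 0.07,"ay": 0,"az": 0},
    {"fingers": 1,"tx": 0.0002,"ty": 0,"tz": 0,"ax": 0.07,"ay": 0,"az": 0}
  ]
}}

```text
time_s: 15.7
tcp_pos: [0.6254, 0.1909, 0.0816]
ee_rot: [[-0.002, -0.228, 0.974], [0.0, 0.974, 0.228], [-1.0, 0.001, -0.002]]
wrist_force: [-7.3, 0.7, 3.7]
gripper_width: 0.523
```

```bash
python3 -c "from h import *;st()"
```

```text
15.7 [0.6254 0.1909 0.0816] F [-7.3  0.7  3.7] M [ 0.74  2.47 -0.04] head 103.2 j6 -107.9 w 0.523
```

Emit:
{"method": "play_rows", "body": {
  "commands": [
    {"fingers": 1,"tx": 0.0001,"ty": 0,"tz": 0,"ax": 0.025,"ay": 0,"az": 0},
    {"fingers": 1,"tx": 0.0001,"ty": 0,"tz": 0,"ax": 0.05,"ay": 0,"az": 0},
    {"fingers": 1,"tx": 0.0002,"ty": 0,"tz": 0,"ax": 0.07,"ay": 0,"az": 0},
    {"fingers": 1,"tx": 0.0002,"ty": 0,"tz": 0,"ax": 0.07,"ay": 0,"az": 0}
  ]
}}

```text
time_s: 16.03
tcp_pos: [0.6256, 0.1909, 0.0815]
ee_rot: [[-0.002, -0.01, 1.0], [0.0, 1.0, 0.01], [-1.0, 0.0, -0.002]]
wrist_force: [-7.3, 0.3, 3.3]
gripper_width: 0.527
```

```bash
python3 -c "from h import *;st()"
```

```text
16.03 [0.6256 0.1909 0.0815] F [-7.3  0.3  3.3] M [ 0.56  2.24 -0.06] head 90.6 j6 -120.5 w 0.527
```

Emit:
{"method": "play_rows", "body": {
  "commands": [
    {"fingers": 1,"tx": 0.0001,"ty": 0,"tz": 0,"ax": 0.025,"ay": 0,"az": 0},
    {"fingers": 1,"tx": 0.0001,"ty": 0,"tz": 0,"ax": 0.05,"ay": 0,"az": 0},
    {"fingers": 1,"tx": 0.0002,"ty": 0,"tz": 0,"ax": 0.07,"ay": 0,"az": 0},
    {"fingers": 1,"tx": 0.0002,"ty": 0,"tz": 0,"ax": 0.07,"ay": 0,"az": 0}
  ]
}}

```text
time_s: 16.37
tcp_pos: [0.6257, 0.1908, 0.0814]
ee_rot: [[-0.001, 0.208, 0.978], [-0.0, 0.978, -0.208], [-1.0, -0.0, -0.001]]
wrist_force: [-6.8, 1.2, 2.9]
gripper_width: 0.532
```

```bash
cat >> h.py <<'E'
def hole(save_as=None):
    p=viewer.capture('wrist');g=cv2.cvtColor(p['image'],cv2.COLOR_RGB2GRAY);t=cv2.cvtColor(cv2.imread('pics/w6.png'),cv2.COLOR_BGR2GRAY)[221:243,293:316]
    _,v,_,l=cv2.minMaxLoc(cv2.matchTemplate(g[210:270,270:365],t,cv2.TM_CCOEFF_NORMED));print('hole',l[0]+270-293+304,l[1]+210-221+232,round(v,2))
    if save_as: save(p,save_as)
E
python3 -c "from h import *;st();hole()"
```

```text
16.37 [0.6257 0.1908 0.0814] F [-6.8  1.2  2.9] M [ 0.36  2.16 -0.08] head 78.0 j6 -133.1 w 0.532
hole 304 232 0.97
```

Emit:
{"method": "play_rows", "body": {
  "commands": [
    {"fingers": 1,"tx": 0.0001,"ty": 0,"tz": 0,"ax": 0.025,"ay": 0,"az": 0},
    {"fingers": 1,"tx": 0.0001,"ty": 0,"tz": 0,"ax": 0.05,"ay": 0,"az": 0},
    {"fingers": 1,"tx": 0.0002,"ty": 0,"tz": 0,"ax": 0.07,"ay": 0,"az": 0},
    {"fingers": 1,"tx": 0.0002,"ty": 0,"tz": 0,"ax": 0.07,"ay": 0,"az": 0}
  ]
}}

```text
time_s: 16.75
tcp_pos: [0.6258, 0.1908, 0.0813]
ee_rot: [[-0.001, 0.416, 0.909], [-0.0, 0.909, -0.416], [-1.0, -0.001, -0.001]]
wrist_force: [-7.6, 1.5, 3.5]
gripper_width: 0.525
```

```bash
python3 -c "from h import *;st();hole()"
```

```text
16.75 [0.6258 0.1908 0.0813] F [-7.6  1.5  3.5] M [ 0.33  2.12 -0.04] head 65.4 j6 -145.7 w 0.525
hole 304 232 0.96
```

Emit:
{"method": "play_rows", "body": {
  "commands": [
    {"fingers": 1,"tx": 0.0001,"ty": 0,"tz": 0,"ax": 0.02,"ay": 0,"az": 0},
    {"fingers": 1,"tx": 0.0001,"ty": 0,"tz": 0,"ax": 0.04,"ay": 0,"az": 0},
    {"fingers": 1,"tx": 0.0001,"ty": 0,"tz": 0,"ax": 0.05,"ay": 0,"az": 0},
    {"fingers": 1,"tx": 0.0001,"ty": 0,"tz": 0,"ax": 0.05,"ay": 0,"az": 0}
  ]
}}

```text
time_s: 17.13
tcp_pos: [0.6258, 0.1909, 0.0812]
ee_rot: [[-0.001, 0.551, 0.835], [-0.001, 0.835, -0.551], [-1.0, -0.001, -0.001]]
wrist_force: [-7.7, 1.7, 3.0]
gripper_width: 0.526
```

```bash
python3 -c "from h import *;st();hole()"
```

```text
17.13 [0.6258 0.1909 0.0812] F [-7.7  1.7  3. ] M [0.37 2.22 0.48] head 56.6 j6 -154.5 w 0.526
hole 304 232 0.96
```

Emit:
{"method": "play_rows", "body": {
  "commands": [
    {"fingers": 1,"tx": 0.0001,"ty": 0,"tz": 0,"ax": 0.02,"ay": 0,"az": 0},
    {"fingers": 1,"tx": 0.0001,"ty": 0,"tz": 0,"ax": 0.04,"ay": 0,"az": 0},
    {"fingers": 1,"tx": 0.0001,"ty": 0,"tz": 0,"ax": 0.05,"ay": 0,"az": 0},
    {"fingers": 1,"tx": 0.0001,"ty": 0,"tz": 0,"ax": 0.05,"ay": 0,"az": 0}
  ]
}}

```text
time_s: 17.52
tcp_pos: [0.6265, 0.1889, 0.0814]
ee_rot: [[-0.001, 0.673, 0.739], [-0.004, 0.739, -0.673], [-1.0, -0.003, 0.002]]
wrist_force: [-4.9, -4.5, 2.9]
gripper_width: 0.529
```

```bash
python3 -c "from h import *;st();hole('w7')"
```

```text
17.52 [0.6265 0.1889 0.0814] F [-4.9 -4.5  2.9] M [-1.27  1.33  0.75] head 47.7 j6 -163.4 w 0.529
hole 300 230 0.94
```

The stop was reached: the moment jumped to 0.48 N m at heading about 56.6°, then the grip slipped on the bottomed cap (the hole moved by about 4 px). Now I'll back off a quarter turn.

Emit:
{"method": "play_rows", "body": {
  "commands": [
    {"fingers": 1,"tx": 0,"ty": 0,"tz": 0,"ax": -0.02,"ay": 0,"az": 0},
    {"fingers": 1,"tx": 0,"ty": 0,"tz": 0,"ax": -0.05,"ay": 0,"az": 0},
    {"fingers": 1,"tx": -0.0001,"ty": 0,"tz": 0,"ax": -0.085,"ay": 0,"az": 0},
    {"fingers": 1,"tx": -0.0002,"ty": 0,"tz": 0,"ax": -0.12,"ay": 0,"az": 0},
    {"fingers": 1,"tx": -0.0003,"ty": 0,"tz": 0,"ax": -0.15,"ay": 0,"az": 0}
  ]
}}

```text
time_s: 17.98
tcp_pos: [0.627, 0.1897, 0.0815]
ee_rot: [[0.001, 0.262, 0.965], [-0.001, 0.965, -0.262], [-1.0, -0.001, 0.001]]
wrist_force: [-3.6, -1.2, 1.6]
gripper_width: 0.529
```

```bash
python3 -c "from h import *;st();hole()"
```

```text
17.98 [0.627  0.1897 0.0815] F [-3.6 -1.2  1.6] M [-0.59  1.03 -0.05] head 74.8 j6 -136.3 w 0.529
hole 302 229 0.95
```

Emit:
{"method": "play_rows", "body": {
  "commands": [
    {"fingers": 1,"tx": 0,"ty": 0,"tz": 0,"ax": -0.035,"ay": 0,"az": 0},
    {"fingers": 1,"tx": -0.0001,"ty": 0,"tz": 0,"ax": -0.07,"ay": 0,"az": 0},
    {"fingers": 1,"tx": -0.0002,"ty": 0,"tz": 0,"ax": -0.105,"ay": 0,"az": 0},
    {"fingers": 1,"tx": -0.0003,"ty": 0,"tz": 0,"ax": -0.14,"ay": 0,"az": 0},
    {"fingers": 1,"tx": -0.0004,"ty": 0,"tz": 0,"ax": -0.17,"ay": 0,"az": 0}
  ]
}}

```text
time_s: 18.45
tcp_pos: [0.6268, 0.1906, 0.0816]
ee_rot: [[0.001, -0.263, 0.965], [0.001, 0.965, 0.263], [-1.0, 0.0, 0.001]]
wrist_force: [-4.9, -0.1, 2.4]
gripper_width: 0.531
```

Emit:
{"method": "play_rows", "body": {
  "commands": [
    {"fingers": 1,"tx": 0,"ty": 0,"tz": 0,"ax": -0.035,"ay": 0,"az": 0},
    {"fingers": 1,"tx": -0.0001,"ty": 0,"tz": 0,"ax": -0.07,"ay": 0,"az": 0},
    {"fingers": 1,"tx": -0.0002,"ty": 0,"tz": 0,"ax": -0.105,"ay": 0,"az": 0},
    {"fingers": 1,"tx": -0.0003,"ty": 0,"tz": 0,"ax": -0.14,"ay": 0,"az": 0},
    {"fingers": 1,"tx": -0.0004,"ty": 0,"tz": 0,"ax": -0.165,"ay": 0,"az": 0}
  ]
}}

```text
time_s: 18.87
tcp_pos: [0.6252, 0.1911, 0.0814]
ee_rot: [[-0.002, -0.706, 0.708], [0.001, 0.708, 0.706], [-1.0, 0.002, -0.001]]
wrist_force: [-7.0, 2.1, 2.4]
gripper_width: 0.528
```

```bash
python3 -c "
from h import *;st();hole('w8')
a=cv2.imread('pics/w7.png')[50:270,200:460];b=cv2.imread('pics/w8.png')[50:270,200:460]
cv2.imwrite('pics/cmp.png',cv2.resize(np.hstack([a,b]),None,fx=1.53,fy=1.53,interpolation=cv2.INTER_CUBIC))
cv2.imwrite('pics/w8c.png',cv2.resize(b,None,fx=2.6,fy=2.6,interpolation=cv2.INTER_CUBIC))"
```

```text
18.87 [0.6252 0.1911 0.0814] F [-7.   2.1  2.4] M [ 0.92  2.67 -0.07] head 134.9 j6 -76.1 w 0.528
hole 302 229 0.73
```

View pics/w8c.png

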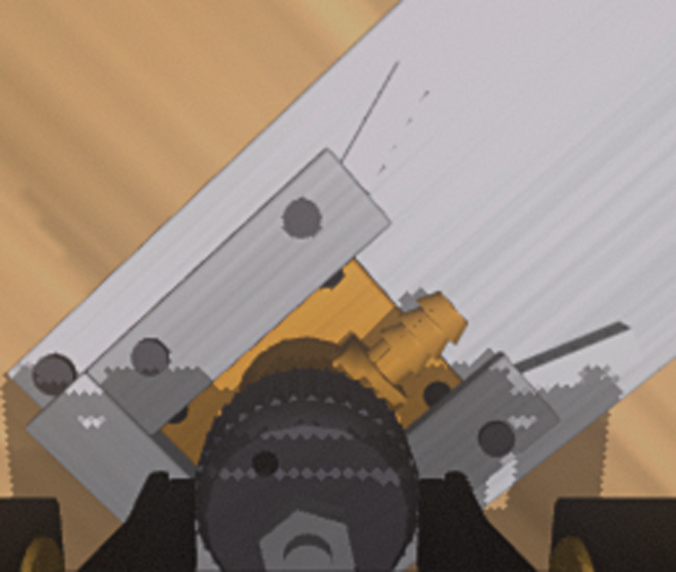

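The crop shows the valve home, with the barb toward the mouth and the cap hole at crop (264,463). To get the actual cap angle I'll compare it with the picture taken at the stop.

```bash
python3 -c "
import cv2
a=cv2.imread('pics/w7.png')[50:270,200:460]
cv2.imwrite('pics/w7c.png',cv2.resize(a,None,fx=2.6,fy=2.6,interpolation=cv2.INTER_CUBIC))"
```

```text
(no output)
```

View pics/w7c.png

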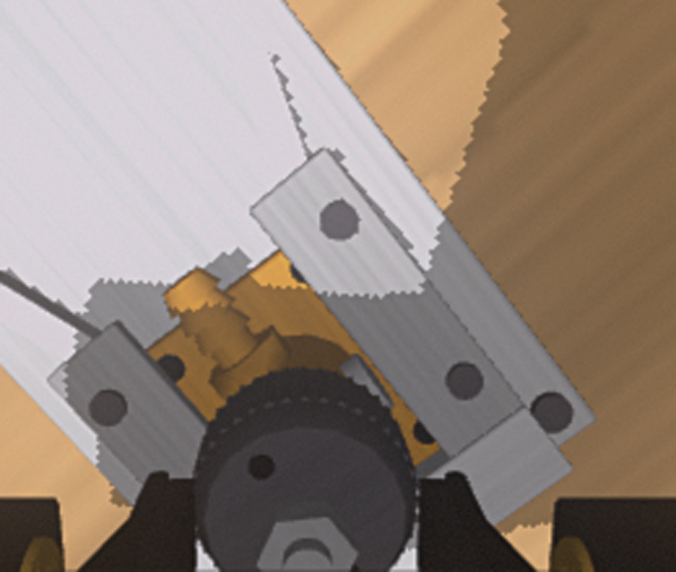

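Run:
```python
from h import *
p=viewer.capture('wrist')
c=lambda x,y:(200+x/2.6,50+y/2.6)
an=lambda d:np.degrees(np.arctan2(d[1],d[0]))
S7=dict(tcp_pos=np.array([.6265,.1889,.0814]),ee_rot=np.array([[-.001,.673,.739],[-.004,.739,-.673],[-1,-.003,.002]]))
S8=r.sense()
D={'w7':(S7,(261,467),(307,556),[(147,348),(280,250)],[(250,210),(325,148)],[(324,150),(521,408)],.094),
   'w8':(S8,(264,463),(307,554),[(355,260),(462,383)],[(328,148),(390,220)],[(325,148),(89,372)],.0947)}
for k,(s,h,n,fl,le,lo,hz) in D.items():
    W=lambda u,z:at_z(p,c(*u),z,s)[:2]
    H=W(h,hz);N=W(n,.114);print(k,'hole',H.round(4),'axis',N.round(4),'r',np.linalg.norm(H-N).round(4),'angle',an(H-N).round(1),'| flange',an(W(fl[1],.016)-W(fl[0],.016)).round(1),'lip end',an(W(le[1],.0255)-W(le[0],.0255)).round(1),'outer lip',an(W(lo[1],.0255)-W(lo[0],.0255)).round(1))
st()
```

```text
w7 hole [0.6125 0.1916] axis [0.6257 0.1922] r 0.0132 angle -177.6 | flange 83.8 lip end 86.3 outer lip -3.7
w8 hole [0.6206 0.1768] axis [0.6218 0.1901] r 0.0133 angle -95.3 | flange 86.3 lip end 86.8 outer lip -2.6
18.97 [0.6252 0.1911 0.0814] F [-8.   1.8  2.8] M [0.83 2.58 0.03] head 134.8 j6 -76.3 w 0.530
```

Emit:
{"method": "play_rows", "body": {
  "commands": [
    {"fingers": 1,"tx": 0,"ty": 0,"tz": 0,"ax": -0.02,"ay": 0,"az": 0},
    {"fingers": 1,"tx": -0.0001,"ty": 0,"tz": 0,"ax": -0.045,"ay": 0,"az": 0},
    {"fingers": 1,"tx": -0.0001,"ty": 0,"tz": 0,"ax": -0.045,"ay": 0,"az": 0},
    {"fingers": 1,"tx": -0.0001,"ty": 0,"tz": 0,"ax": -0.045,"ay": 0,"az": 0}
  ]
}}

```text
time_s: 19.3
tcp_pos: [0.6248, 0.191, 0.0813]
ee_rot: [[-0.003, -0.796, 0.605], [0.0, 0.605, 0.796], [-1.0, 0.003, -0.002]]
wrist_force: [-8.2, 1.9, 3.7]
gripper_width: 0.527
```

```bash
python3 - <<'E'
from h import *
st();p=viewer.capture('wrist');save(p,'w9')
for n in('w5','w6','w7','w8','w9'):
    g=cv2.cvtColor(cv2.imread(f'pics/{n}.png'),cv2.COLOR_BGR2GRAY).astype(float)
    # hole: dark blob within 7px window near expected, relative to the local cap brightness
    q=g[221:241,291:314];q=cv2.resize(q,None,fx=4,fy=4,interpolation=cv2.INTER_CUBIC)
    m=(q<(np.percentile(q,2)+np.median(q))/2).astype(np.uint8)
    k,l,s,c=cv2.connectedComponentsWithStats(m)
    print(n,[(np.round(c[i]/4+[291,221],2).tolist(),int(s[i,4])) for i in range(1,k) if s[i,4]>80])
    # finger inner edges: cap silhouette columns at row 240
E
python3 -c "
import cv2
a=cv2.imread('pics/w9.png')[50:270,200:460]
cv2.imwrite('pics/w9c.png',cv2.resize(a,None,fx=2.6,fy=2.6,interpolation=cv2.INTER_CUBIC))"
```

```text
19.3 [0.6248 0.191  0.0813] F [-8.2  1.9  3.7] M [0.89 2.9  0.07] head 142.8 j6 -68.2 w 0.527
w5 [([304.18, 231.93], 1209)]
w6 [([304.02, 231.52], 1191)]
w7 [([300.46, 229.51], 1215)]
w8 [([301.96, 228.14], 1144)]
w9 [([301.98, 228.55], 1210)]
```

View pics/w9c.png

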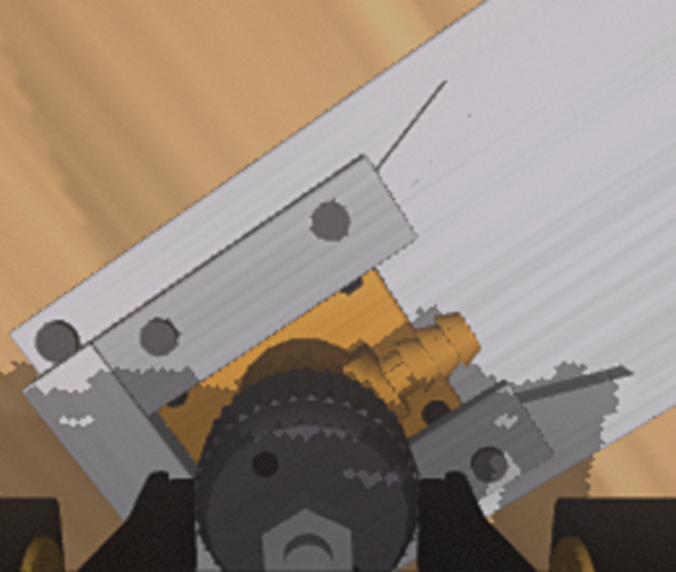

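Run:
```python
from h import *
p=viewer.capture('wrist');s=r.sense()
c=lambda x,y:(200+x/2.6,50+y/2.6);an=lambda d:np.degrees(np.arctan2(d[1],d[0]))
W=lambda u,z:at_z(p,c(*u),z,s)[:2]
for f in([(374,267),(410,325)],[(374,267),(462,402)]): print('flange',an(W(f[1],.016)-W(f[0],.016)))
print('lip end',an(W((415,237),.0255)-W((366,155),.0255)),'lip side',an(W((96,343),.0255)-W((366,155),.0255)))
# colour edge fit of the flange's rear side
im=p['image'].astype(int);b=((im[...,0]-im[...,2])>60)
pts=[(max(np.where(b[y,300:400])[0])+300,y) for y in range(155,168)];print(pts)
E=[at_z(p,u,.016,s)[:2] for u in pts];l=cv2.fitLine(np.array(E,np.float32)*1000,2,0,.01,.01).ravel();print('rear edge angle',an(l[:2]))
st()
```

```text
flange 85.49074070413837
flange 86.73622582006472
lip end 85.32272529655145 lip side -2.97551245547591
[(np.int64(344), 155), (np.int64(345), 156), (np.int64(346), 157), (np.int64(346), 158), (np.int64(347), 159), (np.int64(348), 160), (np.int64(348), 161), (np.int64(349), 162), (np.int64(350), 163), (np.int64(350), 164), (np.int64(351), 165), (np.int64(352), 166), (np.int64(352), 167)]
rear edge angle 87.51423
19.4 [0.6248 0.191  0.0813] F [-8.1  1.6  2.8] M [0.86 2.84 0.06] head 142.8 j6 -68.2 w 0.527
```

Emit:
{"method": "play_rows", "body": {
  "commands": [
    {"fingers": 1,"tx": 0,"ty": 0,"tz": 0,"ax": -0.011,"ay": 0,"az": 0},
    {"fingers": 1,"tx": 0,"ty": 0,"tz": 0,"ax": -0.011,"ay": 0,"az": 0},
    {"fingers": 1,"tx": 0,"ty": 0,"tz": 0,"ax": -0.011,"ay": 0,"az": 0},
    {"fingers": 1,"tx": 0,"ty": 0,"tz": 0,"ax": -0.011,"ay": 0,"az": 0},
    {"fingers": 1,"tx": 0,"ty": 0,"tz": 0,"ax": -0.011,"ay": 0,"az": 0}
  ]
}}

```text
time_s: 19.82
tcp_pos: [0.6247, 0.191, 0.0813]
ee_rot: [[-0.004, -0.817, 0.577], [0.0, 0.577, 0.817], [-1.0, 0.003, -0.002]]
wrist_force: [-9.0, 1.7, 3.8]
gripper_width: 0.527
```

Run:
```python
from h import *
st();hole();print(np.abs(r.sense()['joint_velocities']).max())
print(job.finish_job())
```

```text
19.82 [0.6247 0.191  0.0813] F [-9.   1.7  3.8] M [ 0.9   2.99 -0.  ] head 144.7 j6 -66.3 w 0.527
hole 302 229 0.95
0.1626453733814747
the job is handed in; nothing more can be done
None
```

The valve is home in the block, and its cap has been screwed down to the stop, backed off about a quarter turn, and is still gripped. I handed the job in at about 20 s of the 72 s allowed.

- **Valve home:** I carried the valve by its cap and slid it under the lips. The force rose at the end stop, and the wrist pictures show the flange under the lips and against the stop. At the end the arm was pushing about 9 N toward the stop and pressing lightly on the plate.
- **Cap bottomed:** I turned it about 280° clockwise. The turning moment then jumped from near 0 to 0.5–0.75 N m, and the jaws slipped about 10° on the bottomed cap.
- **Backed off a quarter turn:** The jaws turned back 97°. After allowing for about 4.5° of give in the grip on reversal and about 2.5° of valve rotation in the slot, the cap is backed off 90° ± 3°. That figure comes from the cap hole and flange edges in the pictures and was not measured directly.
- **Final hold:** The arm was at rest and the hole had not shifted in the jaws over the last moves.

One check disagreed. An absolute fix of the hole and the cap axis from two pictures came out about 5° lower and did not fit the known hole radius, so I relied on the hole's position relative to the jaws. The jaw moment was also not a clean reading during the last part of the screwing-down, drifting slightly negative, though the jump at the stop was clear.

I never touched the other things on the bench, but I took no final overview picture of them.

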